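# Hood up and selector lever through the zigzag gate

### The job

Lift the hood of the hoist control box on the bench by its T-handle until its springs hold it up on their own, and leave it up. Then work the ball-ended lever under it along the zigzag gate, from the far row where it is parked, through the middle row, to the right-hand end of the row nearest you, and let go of it there. Do not shove the loose things round the box about.

Things in the scene. Friction and masses are not known exactly. Their poses are not given: they have to be found in the camera images.
- console: hoist control box, grey sheet steel, fixed, 175 deep (x) x 176 wide (y), 118 mm high at the back. Origin: centre of its underside; x to its back (away from the robot), y to its left, z up. Its top is the gate plate, steel, 6 mm thick, sloping 25 deg down to the front. Unit vectors in the box's frame: up the slope a = (0.906, 0, 0.423), out of the plate n = (-0.423, 0, 0.906)
- lever_pivot (a point): fixed point inside the box about which the lever turns, at (20, 0, 20) mm of the box, 65 mm under the plate's middle. The zigzag slot is 14 mm wide: three rows running left-right, 22 mm apart up the slope; far and middle rows are joined at their right (-y) ends, middle and near rows at their left (+y) ends; the stem's line runs 14 mm to either side of the middle
- hood (a joint): angle of the sheet-metal hood, rad: 0 shut, 1.05 fully up (stop). 202 deep x 192 wide, hinged at the back. Below about 0.5 its weight shuts it (about 1.5 N at the handle), above that its springs raise it slowly to the stop and hold it there. Shut, its roof is 195 mm above the bench and a 60 mm high front panel hangs from it at x = -105 mm of the box
- hood_hinge (a point): middle of the hood's hinge line, which runs along the box's y, at (85, 0, 110) mm of the box. With the hood fully up its front panel hangs over the box, lower edge 287 mm above the bench at about x = 12 mm of the box: the lever in the far row cannot be reached with the tool upright; reach in from the front with the tool leaning 20 to 35 deg, fingers pointing down and to the box's back
- hood_grip (a point): centre of the T-handle on the hood's roof near its front: a round steel bar 18 mm thick, 40 mm long, along the box's y, 40 mm above the roof on a 12 mm stem; at (-85, 0, 235) mm of the box when shut. Past the balance point it is about 320 mm up, and the wall shelf (front edge at x = 0.64 m, underside 520 mm up) leaves no room there for an upright wrist: lean the tool here too
- knob (a point): centre of the lever's black ball knob, 34 mm across, 145 mm from the lever's pivot point, on a 9 mm steel stem
- lever_fore (a joint): lean of the lever towards the robot, rad, from the direction square to the gate plate (which itself leans 25 deg to the robot): about -0.33 in the far row, 0 in the middle row, +0.33 in the near row; the slot leaves about 0.04 either way. The lever stays where it is left; it takes about 1.5 N at the knob to move
- lever_side (a joint): lean of the lever to the box's left (+y), rad: about +0.21 at the left ends of the rows, -0.21 at the right ends, 0.04 of play. Parked anywhere from the middle to the left end of the far row. Knob centre from the pivot = 145 mm x (-cos(side) sin(fore) a + sin(side) y + cos(side) cos(fore) n), a, n as for the box
- spanner: open-ended wrench, 197 mm long, 41 wide, 8 mm thick, loose beside the box's left; origin at its underside's centre
- rule: yellow tape measure, 82 x 41 x 66 mm, loose beside the box's right; origin at its underside's centre
- jar: clear jar of bolts with a pale lid, 77 across, 87 mm high, loose; origin at its underside's centre
- carton: carton, 64 x 112 x 51 mm, loose; origin at its underside's centre
- white_box: white cardboard box, 74 x 102 x 66 mm, loose; origin at its underside's centre

How it is judged:
By the outcome, as a careful person would: the job done as asked, in the order asked, and still so for the second after the job is handed in, with the robot touching nothing.
It also fails if it takes over 58 s, if anything falls off the work surface, if the arm or the gripper's body presses on something with over 40 N, if the wrist force passes 120 N, or if a joint passes its speed limit or range.

### The arm

A 6-joint arm with a two-finger parallel gripper is mounted at the origin on a cart in front of the work surface, level with it; the furniture and walls round the work are solid. World frame = base frame: x ahead of the robot, y to its left, z up, the work surface at z = 0. Lengths are in m, angles in rad, forces in N, time in s.
With the tool pointing down it reaches from about 0.35 to 0.975 m from the base axis. Payload 4.9 kg.
Tool frame: the origin (TCP) lies at the very end of the fingers, on their centre line; the grasp point (between the pads) lies manip.grip_point_offset behind it (manip.grip_point_offset is the distance from the TCP to the grasp point, in m); z points along the fingers, y is the direction in which the jaws open and shut (so a half turn about z gives the same grasp; the last joint's range is limited). The gripper opens to 85 mm and grips with 20 to 120 N. Pads are 22 mm wide; open, the fingers measure 114 mm over their backs; the gripper's body (76 mm by 85 mm) begins 54 mm behind the grasp point. The pads swing forward as they close: fully open they stand 13 mm farther back than shut.
Start: joints at [-1.289, 0.053, 1.613, -0, 1.476, -0.119], TCP at [0.244, -0.575, 0.194] pointing down, gripper open.
Joint ranges: [-3.01, 3.01], [-1.01, 2.22], [0.06, 2.58], [-1.02, 4.17], [0.09, 2.62], [-3.14, 3.14]. Speed limits (rad/s): [2.57, 2.57, 3.14, 3.14, 3.14, 3.14].

### API

Orientations are given as a unit quaternion [w, x, y, z].
In Python, from plant import status, grab_frame, camera_params, ticket, boxes_of, outline_of, manip gives the robot as it stands. The module is installed in compiled form; this text tells all that it offers.
- The arm moves only by the tool play_rows, never from a script. Its argument "deltas" is a list of rows, each a list of 2 entries, a list of its own where there are three numbers: the shift along the world's x, y, z in m, then the turn about the world's z in rad. A call has 1 to 5 rows; each row is the pose to reach, as a shift and turn from the pose commanded when the call began; what a row does not reach only later rows make up. A row lasts 1/8 s, in which the tool goes at most 62.5 mm and 10.7 degrees, less where a joint would pass 70% of its speed; a pose out of reach is approached as far as the arm can. A call with a gripper value outside its range is refused whole. "grip" is the opening, from -1 (shut) to 1 (fully open), set as the call begins (left out, the last holds). The fingers move at their own pace and stop on an object; the grip force is fixed at half the most. Time passes only in rows, so rows that repeat a pose let the fingers close. It gives the time, the measured TCP pose, the force and the opening at its end, in the units of the state.
- status.state(): the state, without advancing time (a new reading comes with each control period).
- grab_frame(name): name is "side" or "top" or "wrist"; returns (picture, depth): 420x560x3 uint8, blue, green, red; 420x560 float32, m along the optical axis (not along the pixel's ray), 0 where there is no reading.
- camera_params(name): a dict with "mtx" (3x3 intrinsics, pixels), "world_from_camera" (4x4, takes a point from camera to world coordinates). Camera axes: x right, y up, looking along -z (the intrinsics and any distortion apply to the point x, -y, -z); pixel columns grow to the right and rows downward; lengths in m; the calibration is good to about 2 mm. A picture is of the moment at which its call begins: read the wrist's pose just before it. camera_params takes no time and is no camera call; for the wrist camera it gives the pose at the moment of the call.
- ticket.job_done(): hands the job in, once; it reports no verdict.
Trained networks look in the newest picture that a camera, given by its name, has taken for a name from the list of things; names that differ only in an ending like _2 or _b are one class to them, and where a whole thing is asked for, a point or a joint stands for the part that bears it (a point fixed in the world has none). Each returns a list of dicts, best first, with "confidence" (0 to 1); they miss things now and then, are a little off and sometimes report something else, mostly with a low value. They report only what shows in the picture. A call takes as long as a camera call.
- boxes_of(camera, name): "box" ([left, top, right, bottom] in pixels, round what is visible of it).
- outline_of(camera, name): "region" (420x560 bool, what is visible of it) and "box" ([left, top, right, bottom] in pixels, round what is visible of it).
The state is a dict: "time": time; "joint_pos": joint angles; "joint_vel": joint speeds; "joint_efforts": joint torques, N m; "tool_pos": TCP position; "tool_rot": TCP orientation; "contact_force": force on the tool from outside, world axes, zero at the start; "ft_torque": the same for the moment, N m; "gripper_width": opening from 0.0 (shut) to 1.0 (fully open).
Only numpy, scipy, OpenCV 4.12 (cv2) and the standard library are available. Lean on these libraries where they do the work, as an engineer would, in place of code of your own. Each camera call takes 0.05 s, during which the arm holds its last target.

## Working session

There is one attempt and no reset: what is moved stays moved. The work goes in short steps, Python scripts to look and compute and a tool call to move; the robot and the scene stay as the last step left them, time stands still between calls to the robot, and variables do not carry over. Pictures are saved under pics/ and viewed, and the job is handed in when it is done.

Besides the shell and the picture viewer there is one more tool, called after ">>>" as name([rows], argument=value, ...), one row to a line, values as JSON. play_rows: Moves the arm, as the interface text tells. Its arguments: {"type":"object","properties":{"deltas":{"type":"array"},"grip":{"type":"number"}},"required":["deltas"]}

```bash
ls -la; mkdir -p pics; cat > h.py <<'E'
import numpy as np, cv2
from plant import status, grab_frame, camera_params, ticket, boxes_of, outline_of, manip
def pts(name,depth):
    P=camera_params(name);K=P["mtx"];T=P["world_from_camera"]
    v,u=np.mgrid[0:420,0:560]
    d=depth
    x=(u-K[0,2])/K[0,0]*d; y=(v-K[1,2])/K[1,1]*d
    p=np.stack([x,-y,-d,np.ones_like(d)],-1)@np.asarray(T).T
    return p[...,:3]
E
python3 - <<'E'
from h import *
print(status.state()); print(manip, [a for a in dir(manip) if a[0]!='_'], manip.grip_point_offset)
for n in ["side","top","wrist"]:
    im,d=grab_frame(n); cv2.imwrite(f"pics/{n}0.png",im); np.save(f"/tmp/{n}0.npy",d)
    P=camera_params(n); print(n,P)
E
```

```text
total 12
drwxr-xr-x  3 agent agent 4096 Dec  6 17:01 .
drwxr-xr-x 23 root  root  4096 Dec  6 17:01 ..
drwxr-xr-x  2 agent agent 4096 Dec  6 17:01 pics
{'time': 0.0, 'joint_pos': array([-1.28899634e+00,  5.33312844e-02,  1.61430764e+00, -9.54079655e-06,
        1.47600351e+00, -1.18988012e-01]), 'joint_vel': array([ 0.00046791,  0.00040871,  0.00084546, -0.00130483, -0.00078176,
       -0.00072392]), 'joint_efforts': array([-8.87331789e-04, -3.93685055e+01, -3.70178425e+01, -3.33964026e-04,
        6.95966752e-03,  1.39120067e-05]), 'tool_pos': array([ 0.24364678, -0.57478629,  0.19277081]), 'tool_rot': array([-1.02111171e-03,  9.79987620e-01,  1.99055804e-01, -8.80730102e-05]), 'contact_force': array([-0.39932922,  0.13267455,  1.03067374]), 'ft_torque': array([-0.01417683,  0.0183434 ,  0.03694932]), 'gripper_width': 1.0036232141663866}
<Robot object at 0x7faa0975be00> ['IKError', 'grip_point_offset'] 0.0187
side {'mtx': array([[404.70453943,   0.        , 278.23132946],
       [  0.        , 404.70453943, 202.666979  ],
       [  0.        ,   0.        ,   1.        ]]), 'wor
[... 432 characters left out ...]
orld_from_camera': array([[-0.28316509,  0.75089937, -0.59663026, -0.50338921],
       [-0.95899079, -0.22973827,  0.16600297,  0.34918148],
       [-0.01241728,  0.61916918,  0.78515944,  1.47365587],
       [ 0.        ,  0.        ,  0.        ,  1.        ]])}
wrist {'mtx': array([[337.04817631,   0.        , 280.89172752],
       [  0.        , 337.04817631, 207.37735601],
       [  0.        ,   0.        ,   1.        ]]), 'world_from_camera': array([[ 0.38980165,  0.87188231,  0.29643872,  0.32032515],
       [-0.9208955 ,  0.36991929,  0.12292758, -0.54201772],
       [-0.00248001, -0.32090646,  0.94710765,  0.37240601],
       [ 0.        ,  0.        ,  0.        ,  1.        ]])}
```

View pics/side0.png

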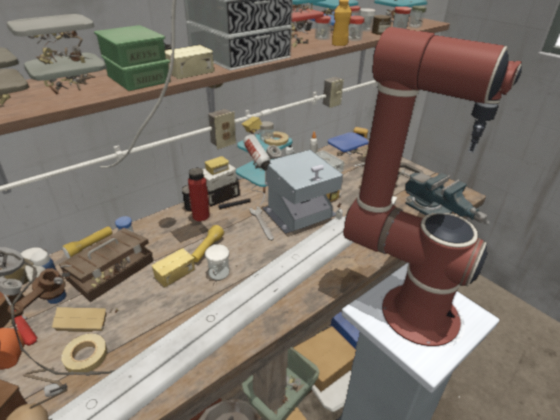

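View pics/top0.png

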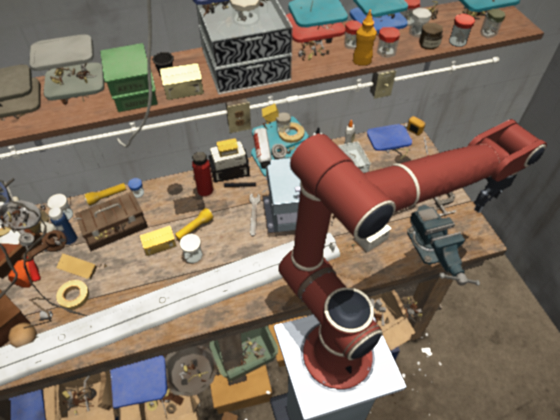

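View pics/wrist0.png

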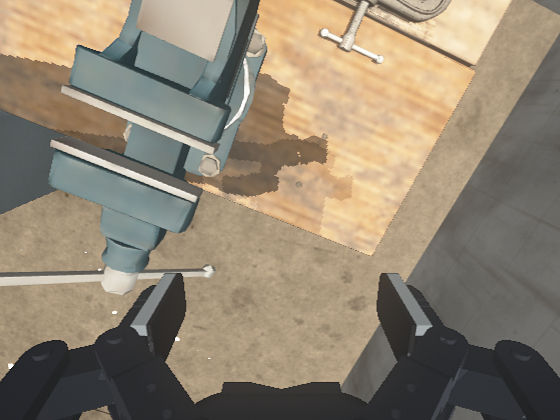

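```bash
python3 - <<'E'
from h import *
for cam in ["side","top"]:
    d=np.load(f"/tmp/{cam}0.npy"); im=cv2.imread(f"pics/{cam}0.png"); p=pts(cam,d)
    for n in ["console","hood","hood_grip","spanner","rule","jar","carton","white_box","knob"]:
        r=outline_of(cam,n)
        for q in r[:2]:
            m=q["region"]&(d>0); P=p[m]
            print(cam,n,round(q["confidence"],2),np.round(q["box"]),m.sum(), np.round(np.median(P,0),3) if len(P) else None, np.round(np.percentile(P,[2,98],0),3).tolist() if len(P) else None)
    # crop zoom
x=cv2.imread("pics/side0.png")[130:260,220:380]; cv2.imwrite("pics/side0z.png",cv2.resize(x,None,fx=5,fy=4.6,interpolation=cv2.INTER_CUBIC))
E
```

```text
side console 0.88 [264. 150. 341. 234.] 4709 [ 0.52  -0.008  0.156] [[0.45, -0.142, 0.003], [0.661, 0.059, 0.2]]
side console 0.58 [252. 210. 276. 238.] 190 [0.586 0.107 0.008] [[0.503, 0.068, 0.003], [0.671, 0.137, 0.012]]
side hood 0.96 [265. 149. 342. 204.] 2901 [ 0.526 -0.019  0.193] [[0.448, -0.144, 0.114], [0.661, 0.058, 0.232]]
side hood 0.58 [208. 247. 229. 280.] 657 [0.465 0.367 0.072] [[0.45, 0.332, 0.005], [0.512, 0.389, 0.089]]
side hood_grip 0.6 [264. 152. 340. 209.] 2852 [ 0.526 -0.02   0.193] [[0.448, -0.144, 0.121], [0.661, 0.058, 0.233]]
side rule 0.55 [326. 188. 342. 201.] 102 [ 0.534 -0.196  0.032] [[0.53, -0.242, 0.005], [0.543, -0.168, 0.051]]
side jar 0.74 [206. 246. 231. 280.] 684 [0.464 0.366 0.073] [[0.45, 0.329, 0.005], [0.507, 0.389, 0.09]]
side jar 0.74 [264. 149. 342. 233.] 4623 [ 0.519 -0.007  0.158] [[0.45, -0.135, 0.005], [0.657, 0.059, 0.201]]
side carton 0.56 [152. 247. 192. 285.] 997 [0.545 0.471 0.049] [[0.53, 0.411, 0.004], [0.593, 0.521, 0.054]]
top console 0.69 [268. 158. 300. 233.] 2098 [0.526 0.013 0.192] [[0.467, -0.044, 0.003], [0.662, 0.06, 0.202]]
top hood 0.56 [265. 157. 298. 216.] 1504 [0.54  0.007 0.195] [[0.465, -0.046, 0.136], [0.664, 0.058, 0.218]]
top hood_grip 0.76 [264. 160. 300. 211.] 1511 [0.54  0.006 0.195] [[0.465, -0.047, 0.138], [0.663, 0.058, 0.236]]
top spanner 0.76 [249. 200. 259. 234.] 210 [0.592 0.102 0.01 ] [[0.51, 0.069, 0.003], [0.672, 0.134, 0.017]]
top jar 0.74 [177. 236. 199. 264.] 495 [0.468 0.356 0.082] [[0.451, 0.325, 0.006], [0.513, 0.387, 0.093]]
top carton 0.93 [142. 224. 176. 257.] 642 [0.548 0.461 0.049] [[0.53, 0.411, 0.006], [0.595, 0.512, 0.058]]
top white_box 0.63 [357. 228. 392. 252.] 364 [ 0.336 -0.266  0.047] [[0.32, -0.328, 0.002], [0.363, -0.224, 0.073]]
```

View pics/side0z.png

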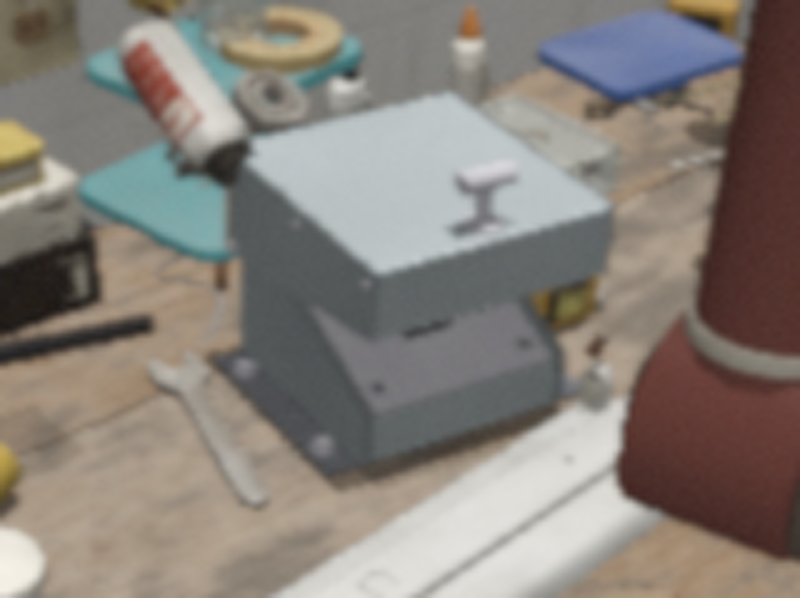

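```bash
python3 - <<'E'
from h import *
for cam in ["side","top"]:
    d=np.load(f"/tmp/{cam}0.npy"); p=pts(cam,d)
    R=(p[...,0]>.42)&(p[...,0]<.7)&(p[...,1]>-.19)&(p[...,1]<.08)
    roof=p[R&(abs(p[...,2]-.195)<.008)]
    r=cv2.minAreaRect((roof[:,:2]*1000).astype(np.float32)); print(cam,"roof",len(roof),np.median(roof[:,2]),r, np.round(cv2.boxPoints(r)))
    hd=p[R&(p[...,2]>.222)&(p[...,2]<.25)]; print("handle",len(hd),hd.mean(0) if len(hd) else 0, hd.min(0),hd.max(0))
    if len(hd)>5: print(cv2.minAreaRect((hd[:,:2]*1000).astype(np.float32)))
    # left side edge line of roof and front edge
    x=roof[roof[:,0]<.5]
# wrist profile from side & top
for cam in ["side","top"]:
    d=np.load(f"/tmp/{cam}0.npy"); p=pts(cam,d).reshape(-1,3)
    q=p-np.array([.2436,-.5748,0]); 
    tx=np.array([.92,.39]);ty=np.array([.39,-.92])
    u=q[:,:2]@tx; v=q[:,:2]@ty
    for z in np.arange(.18,.75,.02):
        m=(abs(p[:,2]-z)<.01)&(abs(u)<.13)&(abs(v)<.13)
        if m.sum()>3: print(cam,round(z,2),m.sum(),"u",np.round([u[m].min(),u[m].max()],3),"v",np.round([v[m].min(),v[m].max()],3))
E
```

```text
side roof 1787 0.19486704635893215 ((575.57177734375, -38.32872009277344), (224.66513061523438, 240.1620330810547), 81.64195251464844) [[ 440. -132.]
 [ 678. -167.]
 [ 711.   55.]
 [ 473.   90.]]
handle 97 [ 0.53260236 -0.01687811  0.23393371] [ 0.46692661 -0.056789    0.22215718] [0.69914926 0.04860073 0.24691512]
((586.5081176757812, -11.757389068603516), (249.29757690429688, 54.499385833740234), 15.901162147521973)
top roof 1231 0.1961230336936659 ((579.7555541992188, 0.12496185302734375), (116.26480865478516, 233.8778839111328), 87.91764831542969) [[461. -54.]
 [695. -62.]
 [699.  54.]
 [465.  62.]]
handle 57 [0.59878925 0.00514711 0.23275626] [ 0.47338415 -0.0332289   0.22204559] [0.69904732 0.04968106 0.24888507]
((586.1473999023438, 8.169715881347656), (225.9678497314453, 81.2996597290039), 0.4431837797164917)
side 0.24 9 u [-0.012  0.004] v [-0.053 -0.042]
side 0.26 48 u [-0.013  0.007] v [-0.063  0.052]
side 0.28 21 u [-0.012  0.008] v [-0.061 -0.046]
side 0.3 46 u [-0.018  0.014] v [-0.079 -0.03 ]
side 0.32 68 u [-0.021  0.017] v [-0.076  0.015]
side 0.34 102 u [-0.022  0.0
[... 581 characters left out ...]
 0.   ] v [-0.048  0.048]
top 0.26 47 u [-0.012  0.01 ] v [-0.06   0.048]
top 0.28 20 u [-0.012  0.005] v [-0.057  0.053]
top 0.3 66 u [-0.018  0.012] v [-0.08   0.036]
top 0.32 86 u [-0.018  0.019] v [-0.073  0.026]
top 0.34 126 u [-0.02   0.019] v [-0.076 -0.009]
top 0.36 86 u [-0.038  0.025] v [-0.069  0.006]
top 0.38 110 u [-0.038  0.021] v [-0.042  0.007]
top 0.4 68 u [-0.038  0.005] v [-0.04   0.014]
top 0.42 12 u [-0.039 -0.031] v [-0.024  0.001]
top 0.48 63 u [-0.058 -0.04 ] v [-0.129 -0.011]
top 0.5 182 u [-0.067  0.046] v [-0.128  0.016]
top 0.52 341 u [-0.068  0.048] v [-0.129  0.035]
top 0.54 710 u [-0.065  0.072] v [-0.13   0.034]
top 0.56 810 u [-0.059  0.07 ] v [-0.13   0.022]
```

```bash
python3 - <<'E'
from h import *
d=np.load("/tmp/wrist0.npy"); p=pts("wrist",d)
q=p-np.array([.2436,-.5748,.1928]); tx=np.array([.92,.39,0]);ty=np.array([.39,-.92,0])
u=q@tx; v=q@ty; h=q[...,2]
m=(d>0)&(abs(u)<.12)&(abs(v)<.12)&(h>-.03)
print("u range",u[m].min(),u[m].max())
for z in np.arange(-.01,.2,.01):
    k=m&(abs(h-z)<.005)
    if k.sum(): 
        for s in (-1,1):
            kk=k&(v*s>0)
            if kk.sum()>3: print(round(z,3),s,kk.sum(),"u",np.round(np.percentile(u[kk],[1,99]),3),"v",np.round(np.percentile(v[kk],[1,99]),3))
for cam in ["side","top"]:
    d=np.load(f"/tmp/{cam}0.npy"); p=pts(cam,d)
    R=(p[...,0]>.44)&(p[...,0]<.53)&(p[...,1]>-.15)&(p[...,1]<.08)
    hd=p[R&(p[...,2]>.225)&(p[...,2]<.25)]; print(cam,"handle",len(hd),hd.mean(0), np.percentile(hd,[3,97],0))
    v=hd[:,:2]-hd[:,:2].mean(0); w,V=np.linalg.eigh(v.T@v); print("dir",V[:,1],np.degrees(np.arctan2(V[0,1],V[1,1])), np.ptp(v@V[:,1]))
    # hood left side face & front face: fit planes
    im=cv2.imread(f"pics/{cam}0.png")
    F=p[(p[...,2]>.145)&(p[...,2]<.185)&(p[...,0]>.43)&(p[...,0]<.5)&(p[...,1]>-.13)&(p[...,1]<.05)]
    print("front",len(F)); 
    if len(F)>20:
        A=cv2.fitLine((F[:,:2]*1000).astype(np.float32),cv2.DIST_HUBER,0,.01,.01).ravel(); print(A, np.degrees(np.arctan2(A[0],A[1])))
    S=p[(p[...,2]>.145)&(p[...,2]<.185)&(p[...,0]>.5)&(p[...,0]<.64)&(p[...,1]>.02)&(p[...,1]<.08)]
    print("left",len(S))
    if len(S)>20:
        A=cv2.fitLine((S[:,:2]*1000).astype(np.float32),cv2.DIST_HUBER,0,.01,.01).ravel(); print(A, np.degrees(np.arctan2(A[1],A[0])))
E
```

```text
u range -0.012480443559752967 0.020260939480526926
0.05 -1 126 u [-0.009  0.011] v [-0.049 -0.043]
0.05 1 129 u [-0.01   0.012] v [0.042 0.048]
0.06 -1 674 u [-0.01   0.012] v [-0.056 -0.043]
0.06 1 682 u [-0.01   0.012] v [0.042 0.055]
0.07 -1 900 u [-0.01   0.012] v [-0.056 -0.043]
0.07 1 887 u [-0.01   0.012] v [0.042 0.056]
0.08 -1 1057 u [-0.01   0.012] v [-0.056 -0.043]
0.08 1 1070 u [-0.01   0.012] v [0.042 0.056]
0.09 -1 906 u [-0.001  0.014] v [-0.064 -0.043]
0.09 1 906 u [-0.001  0.014] v [0.042 0.064]
0.1 -1 4019 u [-0.009  0.015] v [-0.073 -0.039]
0.1 1 4079 u [-0.009  0.015] v [0.038 0.073]
0.11 -1 5000 u [-0.007  0.018] v [-0.073 -0.002]
0.11 1 4945 u [-0.007  0.018] v [0.002 0.073]
0.12 -1 5956 u [0.008 0.019] v [-0.068 -0.001]
0.12 1 5802 u [0.008 0.019] v [0.001 0.067]
0.13 -1 637 u [0.016 0.019] v [-0.033 -0.016]
0.13 1 637 u [0.016 0.019] v [0.016 0.033]
side handle 69 [ 0.4765782  -0.03326944  0.23785747] [[ 0.46850491 -0.05570334  0.22801232]
 [ 0.48783955 -0.01593141  0.24517892]]
dir [0.25354684 0.96732311] 14.687495629122477 0.043797983842568826
front 431
[ 1.6257235e-01  9.8669660e-01  4.6054590e+02 -3.5255951e+01] 9.3562355
left 209
[ 9.8607075e-01 -1.6632633e-01  5.6913446e+02  4.5286240e+01] -9.574292
top handle 25 [ 0.47997459 -0.02324062  0.24147949] [[ 0.47369205 -0.03080339  0.23311395]
 [ 0.48737463 -0.01584915  0.24868647]]
dir [-0.00608347  0.9999815 ] -0.34855954504768694 0.01754133958137425
front 154
[1.4678992e-01 9.8916769e-01 4.7109802e+02 1.3101698e+01] 8.440945
left 35
[ 9.8639655e-01 -1.6438311e-01  5.8854523e+02  4.3023350e+01] -9.4614
```

```bash
python3 - <<'E'
from h import *
s=status.state(); P=camera_params("wrist");K=P["mtx"];T=np.linalg.inv(P["world_from_camera"])
tp=s["tool_pos"]; tx=np.array([.92,.39,0]);ty=np.array([.39,-.92,0])
for h in (0,.013,.03,.046,.06,.08):
  for v in (-.043,.043):
    c=T@np.r_[tp+v*ty+[0,0,h],1]; print(h,v,K[0,0]*c[0]/-c[2]+K[0,2],K[1,1]*-c[1]/-c[2]+K[1,2], -c[2])
d=np.load("/tmp/wrist0.npy"); print(d[270:300:3,165:186:4])
E
```

```text
0 -0.043 208.8106490268806 244.08671404386678 0.1966698976199569
0 0.043 356.1175273764238 244.06969099935688 0.19658417670523187
0.013 -0.043 203.97626074523322 254.1695047620056 0.18435826732167326
0.013 0.043 361.1227676981819 254.1560347405887 0.18427254640694823
0.03 -0.043 196.58687866110162 269.58109124410646 0.16825844308545623
0.03 0.043 368.7738611682163 269.5741872715653 0.1681727221707312
0.046 -0.043 188.21253969818554 287.04694260866955 0.1531056673337225
0.046 0.043 377.44561938638026 287.04913924320795 0.15301994641899747
0.06 -0.043 179.3963213864867 305.43439495703393 0.1398469885509555
0.06 0.043 386.57589602841796 305.4480777045253 0.13976126763623048
0.08 -0.043 163.44753499278102 338.69781238391005 0.12090601886128838
0.08 0.043 403.095287297935 338.73724026799755 0.12082029794656335
[[0.37440208 0.37787285 0.38022202 0.3823978  0.38657907 0.39005378]
 [0.14278844 0.14132476 0.1429269  0.14284219 0.3838733  0.38587686]
 [0.14097121 0.13951977 0.14017746 0.13970697 0.14452162 0.38936234]
 [0.13785334 0.13757703 0.13741358 0.13926928 0.14509138 1.428688  ]
 [0.13616876 0.13501422 0.13561831 0.13942336 0.14443451 1.4299954 ]
 [0.13293792 0.13320605 0.13390145 0.13997301 0.1439468  1.4332292 ]
 [0.13148527 0.13188563 0.13444088 0.13915323 0.1453758  1.4391836 ]
 [0.12920514 0.12870403 0.13307142 0.13817997 0.14495386 1.4453216 ]
 [0.12642042 0.12890863 0.13478363 0.13934907 0.14413275 1.4437737 ]
 [0.1255555  0.1287234  0.13429707 0.13863748 0.14384428 1.4534312 ]]
```

>>> play_rows([
  [[0, 0, 0.05], 0],
  [[0, 0, 0.06], 0],
  [[0, 0, 0.06], 0],
  [[0, 0, 0.06], 0],
  [[0, 0, 0.06], 0],
], grip=-1)

```text
time: 1.68
tool_pos: [0.2436, -0.5747, 0.252]
tool_rot: [-0.001, 0.98, 0.199, -0.0]
contact_force: [-0.6, -0.2, -0.0]
gripper_width: -0.0
```

```bash
cat > fing.py <<'E'
from h import *
import sys
def fing(tag):
    s=status.state(); im,d=grab_frame("wrist"); cv2.imwrite(f"pics/wrist{tag}.png",im)
    p=pts("wrist",d); q=p-s["tool_pos"]
    w,x,y,z=s["tool_rot"]; 
    from scipy.spatial.transform import Rotation as R
    M=R.from_quat([x,y,z,w]).as_matrix(); l=q@M
    m=(d>0)&(abs(l[...,0])<.06)&(abs(l[...,1])<.12)&(l[...,2]<.03)&(l[...,2]>-.2)
    for h in np.arange(-.02,.13,.005):
        k=m&(abs(-l[...,2]-h)<.0025)
        if k.sum()>5: print(round(h,3),k.sum(),"x",np.round(np.percentile(l[...,0][k],[1,99]),3),"y",np.round(np.percentile(l[...,1][k],[1,99]),3))
    print(s["time"],s["tool_pos"],s["gripper_width"],s["contact_force"])
if __name__=="__main__": fing(sys.argv[1])
E
python3 fing.py 1
```

```text
0.04 51 x [0.011 0.012] y [-0.007  0.005]
0.045 250 x [0.007 0.012] y [-0.013  0.011]
0.05 347 x [0.007 0.012] y [-0.014  0.012]
0.055 390 x [0.007 0.012] y [-0.014  0.012]
0.06 432 x [0.007 0.012] y [-0.014  0.012]
0.065 490 x [0.007 0.012] y [-0.014  0.012]
0.07 342 x [0.007 0.012] y [-0.014  0.012]
0.075 709 x [-0.01   0.013] y [-0.012  0.01 ]
0.08 827 x [-0.01   0.015] y [-0.026  0.026]
0.085 1991 x [-0.008  0.015] y [-0.033  0.031]
0.09 3047 x [-0.008  0.015] y [-0.037  0.035]
0.095 4906 x [-0.008  0.013] y [-0.039  0.038]
0.1 2948 x [-0.009  0.017] y [-0.044  0.043]
0.105 4090 x [-0.008  0.018] y [-0.048  0.046]
0.11 5484 x [-0.003  0.018] y [-0.052  0.05 ]
0.115 5911 x [0.003 0.019] y [-0.056  0.054]
0.12 5809 x [0.01  0.019] y [-0.059  0.058]
0.125 1834 x [0.014 0.019] y [-0.056  0.054]
1.675 [ 0.24360125 -0.5747072   0.25204547] -0.00037273130437175085 [-0.58928185 -0.20705407 -0.0184814 ]
```

View pics/wrist1.png

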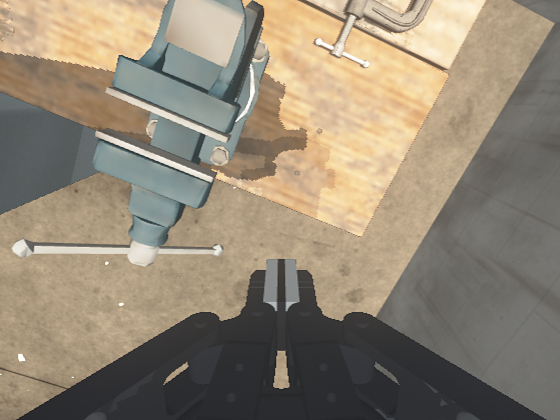

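>>> play_rows([
  [[0.02, 0.06, 0.05], 0.15],
  [[0.04, 0.12, 0.06], 0.3],
  [[0.065, 0.175, 0.06], 0.45],
  [[0.09, 0.23, 0.06], 0.6],
  [[0.115, 0.285, 0.06], 0.75],
])

```text
time: 2.35
tool_pos: [0.3546, -0.2985, 0.3136]
tool_rot: [-0.0, 0.838, 0.546, 0.0]
contact_force: [1.1, 0.2, 0.8]
gripper_width: -0.002
```

>>> play_rows([
  [[0.025, 0.055, 0], 0.13],
  [[0.05, 0.11, 0], 0.255],
  [[0.075, 0.165, 0], 0.255],
  [[0.1, 0.22, 0], 0.255],
  [[0.123, 0.253, -0.01], 0.255],
])

```text
time: 2.98
tool_pos: [0.4781, -0.045, 0.3045]
tool_rot: [0.001, 0.762, 0.647, 0.001]
contact_force: [0.5, -1.0, -0.3]
gripper_width: 0.001
```

```bash
python3 - <<'E'
from h import *
s=status.state(); print(s["time"],s["tool_pos"],s["tool_rot"],s["contact_force"],s["joint_pos"])
for n in ["side","wrist"]:
    im,d=grab_frame(n); np.save(f"/tmp/{n}2.npy",d); cv2.imwrite(f"pics/{n}2.png",im)
E
```

```text
2.975 [ 0.47811615 -0.0450134   0.30448024] [6.82280891e-04 7.62232770e-01 6.47302401e-01 5.84060085e-04] [ 0.49930493 -1.01690487 -0.33065146] [-2.49109561e-01 -3.42493630e-01  1.78738379e+00  1.63316610e-04
  1.69491356e+00 -8.63735996e-02]
```

View pics/side2.png

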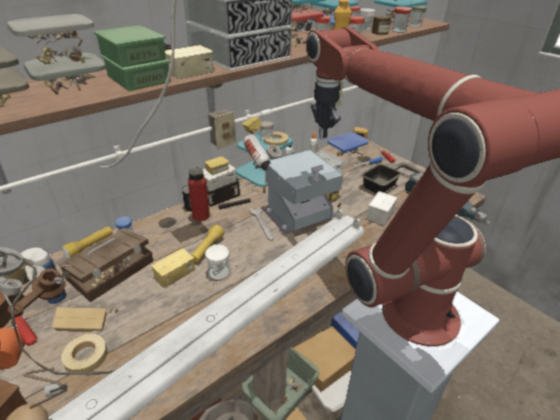

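View pics/wrist2.png

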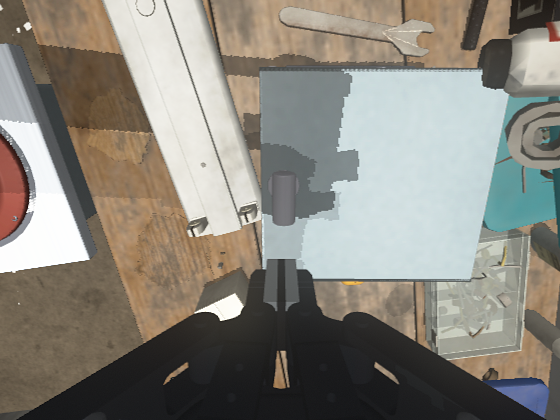

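```bash
python3 - <<'E'
from h import *
d=np.load("/tmp/wrist2.npy"); p=pts("wrist",d)
reg=np.zeros(d.shape,bool); reg[165:228,265:305]=1
h=p[reg&(p[...,2]>.225)&(d>0)]; print(len(h),h.mean(0),h.max(0)); a=(h[:,:2]*1000).astype(np.float32); print(cv2.minAreaRect(a))
roof=p[(abs(p[...,2]-.195)<.012)&(d>0)&(p[...,0]>.42)&(p[...,0]<.7)]; print(np.median(roof[:,2])); r=cv2.minAreaRect((roof[:,:2]*1000).astype(np.float32)); print(r,cv2.boxPoints(r))
# tip vs TCP
E
python3 fing.py 3 | head -6
```

```text
1238 [ 0.48080435 -0.03469248  0.24087759] [ 0.49210538 -0.01593844  0.24469856]
((480.77264404296875, -36.40940856933594), (39.957645416259766, 17.429960250854492), 80.34518432617188)
0.19426022079243183
((579.3413696289062, -38.94043731689453), (222.40196228027344, 238.02392578125), 81.3581314086914) [[ 444.97174  -130.99646 ]
 [ 680.2934   -166.76141 ]
 [ 713.711      53.115585]
 [ 478.38934    88.88054 ]]
0.04 43 x [0.01  0.011] y [-0.006  0.006]
0.045 250 x [0.006 0.011] y [-0.012  0.012]
0.05 342 x [0.006 0.011] y [-0.014  0.013]
0.055 381 x [0.006 0.011] y [-0.014  0.013]
0.06 417 x [0.006 0.011] y [-0.014  0.013]
0.065 482 x [0.006 0.011] y [-0.014  0.013]
```

>>> play_rows([
  [[0.003, 0.0085, -0.03], 0],
  [[0.003, 0.0085, -0.045], 0],
  [[0.003, 0.0085, -0.052], 0],
  [[0.003, 0.0085, -0.058], 0],
  [[0.003, 0.0085, -0.061], 0],
])

```text
time: 3.75
tool_pos: [0.4804, -0.0394, 0.2433]
tool_rot: [0.0, 0.763, 0.646, 0.0]
contact_force: [1.2, -0.2, 1.0]
gripper_width: -0.001
```

>>> play_rows([
  [[0, 0.002, -0.004], 0],
  [[0, 0.002, -0.008], 0],
])

```text
time: 4.0
tool_pos: [0.4805, -0.0369, 0.2352]
tool_rot: [0.0, 0.763, 0.647, 0.0]
contact_force: [0.0, 0.2, 0.1]
gripper_width: -0.002
```

```bash
python3 fing.py 4 | tail -1; python3 - <<'E'
from h import *
im,d=grab_frame("side"); cv2.imwrite("pics/side4.png",cv2.resize(im[30:220,230:400],None,fx=4.5,fy=3.1,interpolation=cv2.INTER_CUBIC))
E
```

```text
4.0 [ 0.48050015 -0.03688255  0.2351628 ] -0.0018444972766506695 [0.03671089 0.15669187 0.06014021]
```

View pics/side4.png

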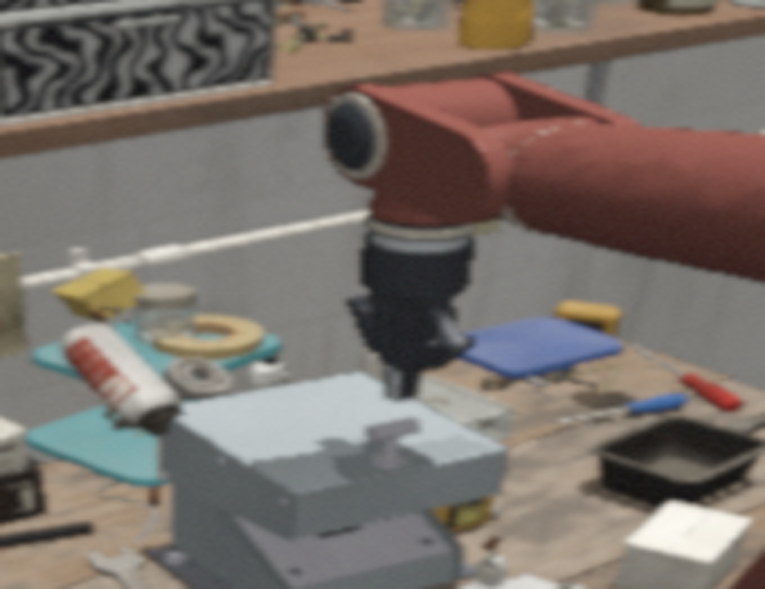

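View pics/wrist4.png

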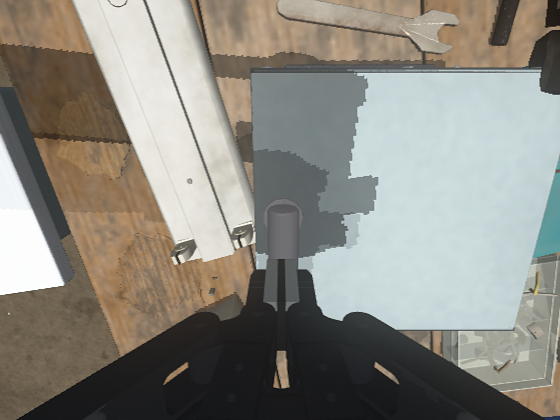

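>>> play_rows([
  [[0, 0, -0.014], 0],
  [[0, 0, -0.02], 0],
  [[0, 0, -0.025], 0],
])

```text
time: 4.47
tool_pos: [0.48, -0.0369, 0.209]
tool_rot: [-0.0, 0.763, 0.646, -0.0]
contact_force: [-0.4, 0.1, 0.1]
gripper_width: 0.001
```

>>> play_rows([
  [[0, 0, -0.003], 0],
  [[0, 0, -0.006], 0],
])

```text
time: 4.72
tool_pos: [0.48, -0.0369, 0.2058]
tool_rot: [-0.0, 0.763, 0.646, -0.0]
contact_force: [-8.2, 2.6, 13.6]
gripper_width: 0.0
```

>>> play_rows([
  [[0, 0, 0.05], 0],
  [[-0.05, 0.008, 0.06], 0],
  [[-0.075, 0.0125, 0.04], 0],
  [[-0.075, 0.0125, 0.0], 0],
  [[-0.075, 0.0125, -0.038], 0],
], grip=1)

```text
time: 5.35
tool_pos: [0.4056, -0.0245, 0.1656]
tool_rot: [0.001, 0.763, 0.646, 0.001]
contact_force: [0.6, -0.8, -0.9]
gripper_width: 0.998
```

```bash
python3 fing.py 5 | (head -5; tail -1); python3 - <<'E'
from h import *
im,d=grab_frame("side"); cv2.imwrite("pics/side5.png",cv2.resize(im[30:220,230:400],None,fx=4.5,fy=3.1,interpolation=cv2.INTER_CUBIC))
E
```

```text
-0.02 420 x [-0.059  0.059] y [0.053 0.054]
-0.015 455 x [-0.058  0.059] y [0.053 0.054]
-0.01 508 x [-0.058  0.059] y [0.053 0.054]
-0.005 540 x [-0.059  0.059] y [0.053 0.054]
0.0 502 x [-0.058  0.059] y [0.053 0.054]
```

View pics/wrist5.png

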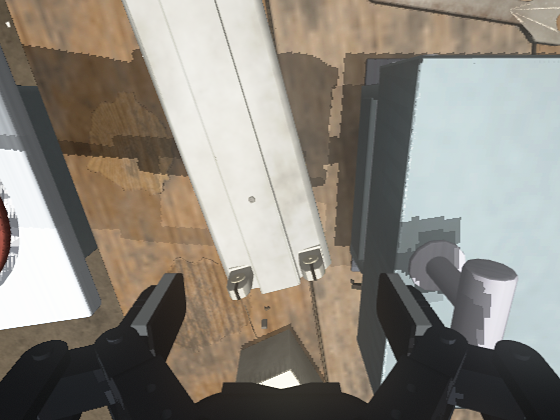

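View pics/side5.png

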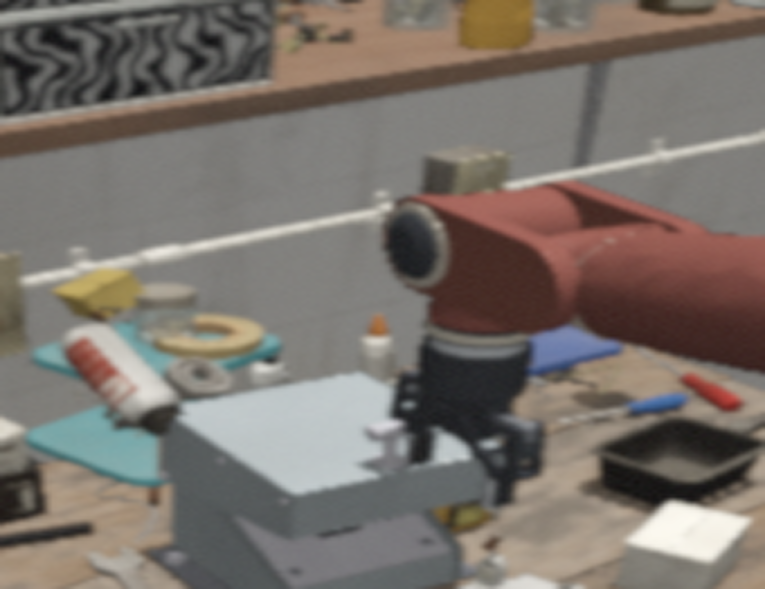

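>>> play_rows([
  [[0.008, -0.001, 0], 0],
  [[0.013, -0.002, 0.004], 0],
  [[0.019, -0.003, 0.01], 0],
  [[0.025, -0.004, 0.016], 0],
  [[0.032, -0.0053, 0.024], 0],
])

```text
time: 6.08
tool_pos: [0.4369, -0.0295, 0.1943]
tool_rot: [-0.001, 0.763, 0.647, -0.001]
contact_force: [-14.4, 3.7, 10.8]
gripper_width: 1.004
```

```bash
python3 - <<'E'
from h import *
print(status.state()["tool_pos"],status.state()["contact_force"])
im,d=grab_frame("side"); cv2.imwrite("pics/side6.png",cv2.resize(im[30:220,230:400],None,fx=4.5,fy=3.1,interpolation=cv2.INTER_CUBIC))
E
```

```text
[ 0.43687763 -0.02952728  0.19425517] [-14.41307615   3.68602442  10.84232002]
```

View pics/side6.png

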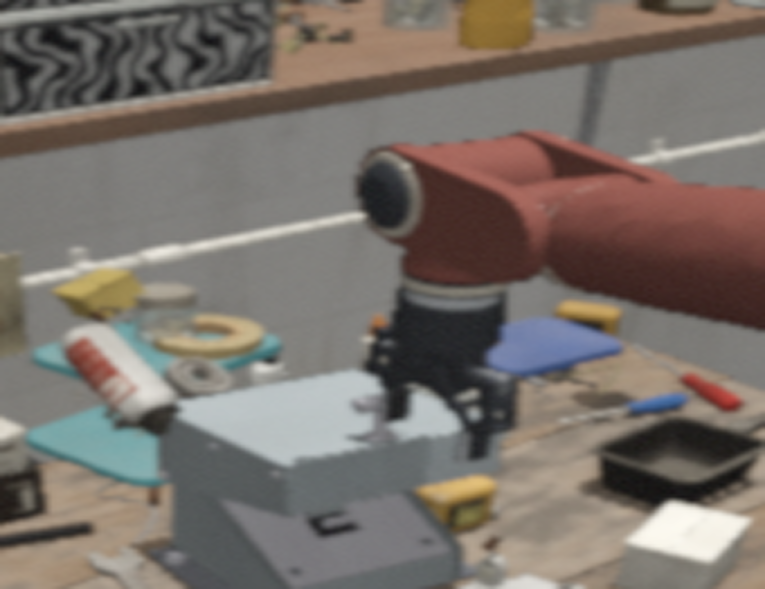

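```bash
cat > hood.py <<'E'
from h import *
from scipy.optimize import least_squares
O=np.array([.5646,-.0504]);ex=np.array([.986,-.166]);ey=np.array([.166,.986])
def tobox(p): 
    q=p[...,:2]-O; return np.stack([q@ex,q@ey,p[...,2]],-1)
def hoodang(cam="side",tag=None):
    im,d=grab_frame(cam)
    if tag: cv2.imwrite(f"pics/{cam}{tag}.png",im)
    b=tobox(pts(cam,d)); 
    # distance to roof plane & panel: roof line for angle t ; count inliers
    m=(d>0)&(abs(b[...,1])<.09)&(b[...,0]>-.13)&(b[...,0]<.12)&(b[...,2]>.13); P=b[m]
    best=None
    for t in np.arange(0,1.12,.01):
        # rotate points back by t about the hinge
        x=P[:,0]-.085; z=P[:,2]-.11; c,s=np.cos(t),np.sin(t)
        X=x*c-z*s; Z=x*s+z*c   # inverse of raising
        k=((abs(Z-.085)<.003)&(X>-.19)&(X<.01)).sum()
        if best is None or k>best[1]: best=(round(float(t),2),int(k))
    return best,b,d
E
python3 - <<'E'
from hood import *
for c in ["side","top","wrist"]:
    r,b,d=hoodang(c,"7"); print(c,r)
s=status.state(); print(tobox(s["tool_pos"]),s["contact_force"])
E
```

```text
side (0.16, 956)
top (0.17, 553)
wrist (0.15, 47718)
[-0.12821498 -0.00072507  0.19483884] [-12.06324636   2.70254427  11.57797354]
```

View pics/wrist7.png

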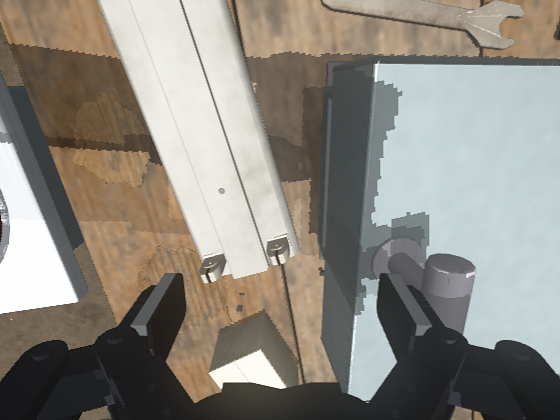

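>>> play_rows([
  [[0.006, -0.001, 0.008], 0],
  [[0.014, -0.0024, 0.017], 0],
  [[0.022, -0.0037, 0.025], 0],
  [[0.031, -0.0052, 0.032], 0],
  [[0.04, -0.0067, 0.038], 0],
])

```text
time: 6.9
tool_pos: [0.4783, -0.0366, 0.2292]
tool_rot: [0.0, 0.763, 0.646, 0.0]
contact_force: [-3.6, 0.4, 2.7]
gripper_width: 1.002
```

```bash
python3 - <<'E'
from hood import *
for c in ["side","wrist"]:
    r,b,d=hoodang(c,"8"); print(c,r)
s=status.state(); print(s["time"],tobox(s["tool_pos"]),s["contact_force"])
E
```

```text
side (0.39, 428)
wrist (0.41, 49600)
7.0 [-0.08671014 -0.00094826  0.22904495] [0.20073628 0.45400147 0.54482867]
```

View pics/side8.png

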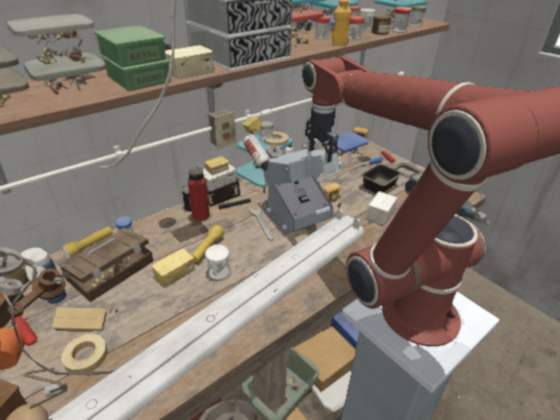

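>>> play_rows([
  [[0.01, -0.0017, 0.006], 0],
  [[0.02, -0.0033, 0.012], 0],
  [[0.03, -0.005, 0.017], 0],
  [[0.04, -0.0067, 0.021], 0],
  [[0.05, -0.0083, 0.024], 0],
])

```text
time: 7.62
tool_pos: [0.5283, -0.0449, 0.2524]
tool_rot: [0.0, 0.763, 0.646, 0.0]
contact_force: [-0.5, -0.1, -0.0]
gripper_width: 1.002
```

```bash
python3 - <<'E'
from hood import *
for c in ["side","wrist"]:
    r,b,d=hoodang(c,"9"); print(c,r)
s=status.state(); print(s["time"],tobox(s["tool_pos"]),s["contact_force"])
E
```

```text
side (0.4, 95)
wrist (0.67, 33355)
7.725 [-0.03662324 -0.00068701  0.25233876] [ 0.30419185  1.01732829 -1.15190296]
```

View pics/wrist9.png

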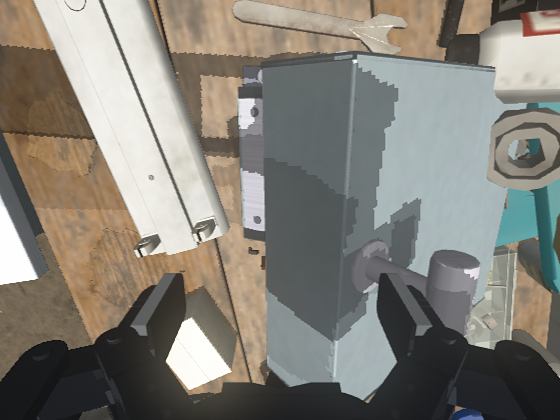

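>>> play_rows([
  [[0, 0, 0.05], 0],
  [[-0.03, 0.005, 0.07], 0],
  [[-0.08, 0.013, 0.07], 0],
  [[-0.13, 0.02, 0.07], 0],
  [[-0.16, 0.026, 0.07], 0],
])

```text
time: 8.35
tool_pos: [0.3657, -0.0185, 0.3221]
tool_rot: [0.0, 0.763, 0.646, 0.0]
contact_force: [0.3, -0.9, -0.3]
gripper_width: 0.998
```

>>> play_rows([
  [[-0.03, 0.005, -0.05], 0],
  [[-0.03, 0.005, -0.1], 0],
  [[-0.03, 0.005, -0.15], 0],
  [[-0.03, 0.005, -0.15], 0],
  [[-0.03, 0.005, -0.15], 0],
])

```text
time: 8.98
tool_pos: [0.3383, -0.014, 0.1743]
tool_rot: [0.001, 0.763, 0.646, 0.001]
contact_force: [0.2, -0.3, 0.6]
gripper_width: 1.0
```

```bash
python3 - <<'E'
from hood import *
for c in ["side","wrist","top"]:
    r,b,d=hoodang(c,"10"); print(c,r); np.save(f"/tmp/{c}10.npy",d)
s=status.state(); print(s["time"],s["tool_pos"],tobox(s["tool_pos"]),s["contact_force"])
for c in ["side","top","wrist"]:
    for q in outline_of(c,"knob")[:2]:
        d=np.load(f"/tmp/{c}10.npy"); p=tobox(pts(c,d))[q["region"]&(d>0)]; print(c,q["confidence"],q["box"],len(p),np.median(p,0),np.percentile(p,[5,95],0).tolist())
E
```

```text
side (0.99, 127)
wrist (0.0, 0)
top (0.84, 100)
9.125 [ 0.33893924 -0.01419132  0.1751253 ] [-0.22851215 -0.00175793  0.1751253 ] [-0.30262471 -0.04317599  0.46559236]
wrist 0.52 [526.5, 173.0, 551.7, 185.5] 235 [0.01323792 0.00739863 0.04623322] [[0.010889109265444867, 0.002089365908998575, 0.03033268889205864], [0.01592332896828346, 0.011710924975108693, 0.06176877828187313]]
```

View pics/side10.png

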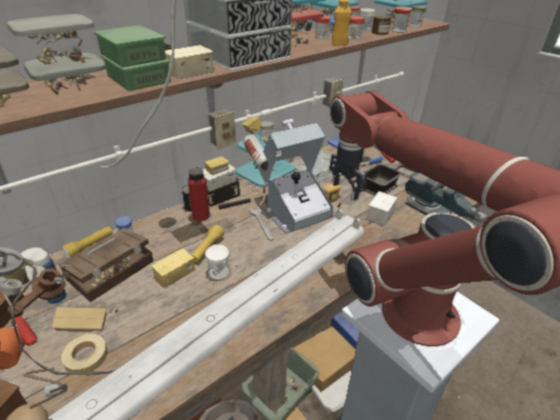

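View pics/wrist10.png

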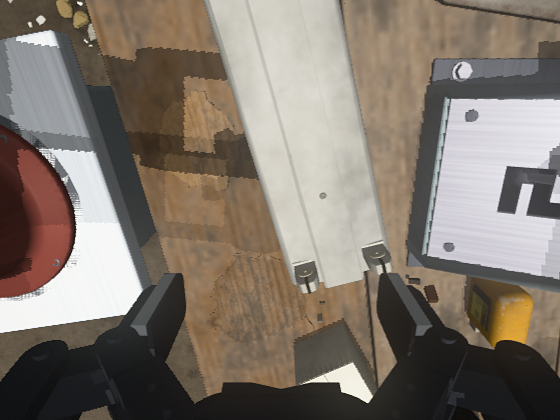

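```bash
python3 - <<'E'
from hood import *
im=cv2.imread("pics/side10.png"); cv2.imwrite("pics/side10z.png",cv2.resize(im[105:240,235:360],None,fx=5,fy=4.4,interpolation=cv2.INTER_CUBIC))
d=np.load("/tmp/side10.npy"); b=tobox(pts("side",d))
g=im.max(2)
m=(b[...,0]>-.05)&(b[...,0]<.04)&(abs(b[...,1])<.07)&(b[...,2]>.14)&(b[...,2]<.19)&(g<110)
vv,uu=np.nonzero(m); P=b[m]; print(len(P),uu.min(),uu.max(),vv.min(),vv.max()); print(P.mean(0),np.percentile(P,[3,97],0))
k=P
# sphere fit r=17
f=lambda c: np.linalg.norm(k-c,axis=1)-.017
r=least_squares(f,P.mean(0)+[.01,-.01,-.01],loss="soft_l1",f_scale=.002); print(r.x, np.median(abs(r.fun)))
E
```

```text
77 292 300 171 182
[-0.00300646  0.02596699  0.166197  ] [[-0.01210874  0.01275241  0.1427918 ]
 [ 0.01103805  0.03759169  0.17905707]]
[0.00446872 0.02100295 0.16240501] 0.0016148258788250963
```

View pics/side10z.png

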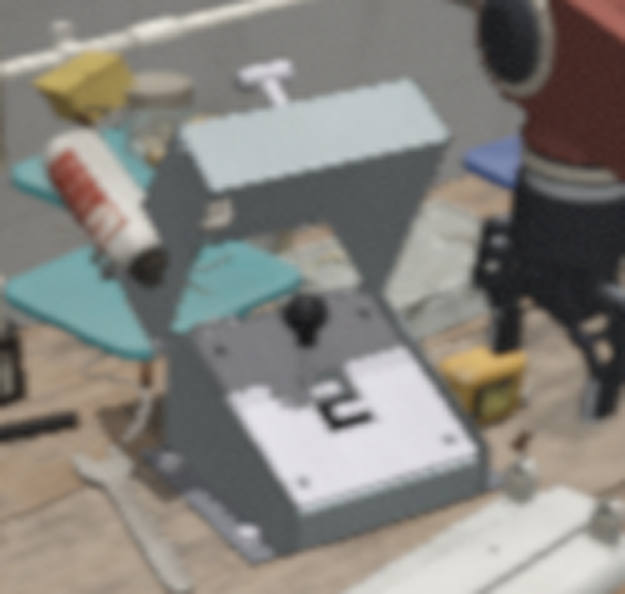

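>>> play_rows([
  [[0.03, 0.01, -0.02], 0],
  [[0.06, 0.02, -0.045], 0],
  [[0.09, 0.03, -0.07], 0],
  [[0.12, 0.036, -0.09], 0],
  [[0.1256, 0.036, -0.09], 0],
])

```text
time: 9.9
tool_pos: [0.4626, 0.0226, 0.0805]
tool_rot: [-0.002, 0.763, 0.647, -0.001]
contact_force: [-0.5, -0.1, 0.2]
gripper_width: 1.001
```

```bash
python3 - <<'E'
from hood import *
for c in ["side","wrist"]:
    r,b,d=hoodang(c,"11"); print(c,r); np.save(f"/tmp/{c}11.npy",d)
    if c=="side":
        # panel edge: gray points with z .27-.33
        m=(d>0)&(abs(b[...,1])<.09)&(b[...,0]>-.02)&(b[...,0]<.1)&(b[...,2]>.26)&(b[...,2]<.34)
        P=b[m]; o=np.argsort(P[:,2])
        for lo in np.arange(.26,.33,.006):
            k=P[(P[:,2]>=lo)&(P[:,2]<lo+.006)]
            if len(k)>5: print(round(lo,3),len(k),np.round(np.percentile(k[:,0],[5,50,95]),4))
s=status.state(); print(s["time"],tobox(s["tool_pos"]),s["contact_force"])
im=cv2.imread("pics/side11.png"); cv2.imwrite("pics/side11z.png",cv2.resize(im[85:240,245:380],None,fx=5,fy=3.8,interpolation=cv2.INTER_CUBIC))
E
```

```text
side (1.01, 57)
0.284 25 [0.0114 0.0151 0.0206]
0.29 42 [0.0155 0.0223 0.0317]
0.296 45 [0.0233 0.0331 0.0405]
0.302 42 [0.0366 0.0425 0.0498]
0.308 51 [0.0445 0.0525 0.0626]
0.314 25 [0.0547 0.0602 0.0648]
wrist (0.03, 3435)
10.0 [-0.11192617  0.05466059  0.08266205] [ 0.33104516 -0.3298283   0.43969793]
```

View pics/side11z.png

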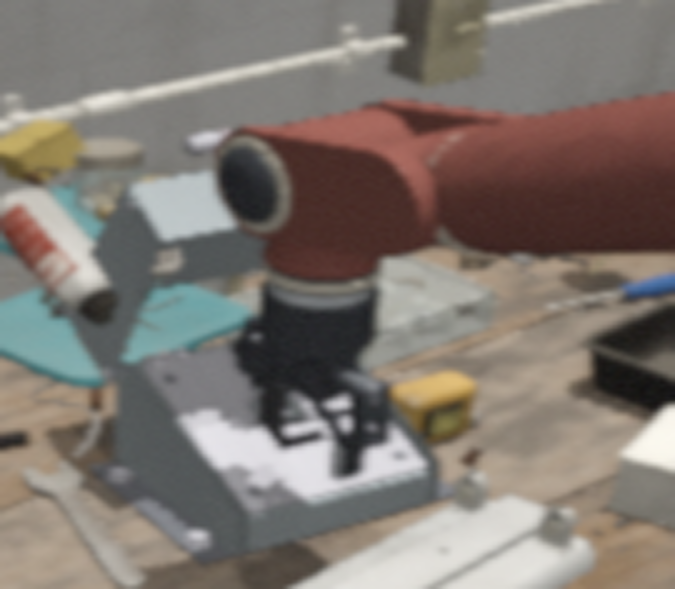

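View pics/wrist11.png

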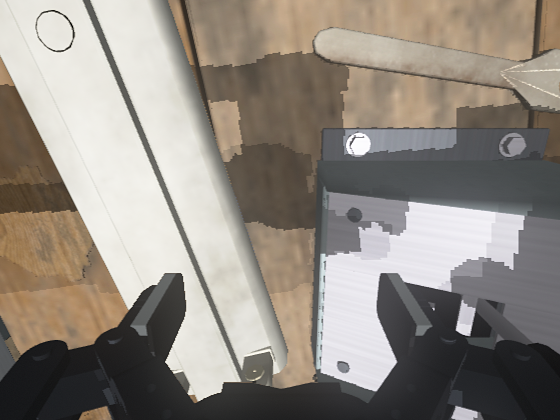

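>>> play_rows([
  [[0.02, -0.0033, 0.003], 0],
  [[0.04, -0.0066, 0.003], 0],
  [[0.058, -0.0096, 0.003], 0],
  [[0.07, -0.0116, 0.003], 0],
  [[0.073, -0.012, 0.003], 0],
])

```text
time: 10.62
tool_pos: [0.5364, 0.0099, 0.0861]
tool_rot: [0.001, 0.763, 0.646, 0.0]
contact_force: [0.4, 0.9, -0.2]
gripper_width: 1.002
```

```bash
cat > look.py <<'E'
from hood import *
import sys
t=sys.argv[1]
s=status.state(); print(s["time"],np.round(tobox(s["tool_pos"])*1000,1),np.round(s["contact_force"],1),"box F",np.round([s["contact_force"][:2]@ex,s["contact_force"][:2]@ey],1))
im,d=grab_frame("side"); cv2.imwrite(f"pics/side{t}.png",im); np.save(f"/tmp/side{t}.npy",d)
im2,d2=grab_frame("wrist"); cv2.imwrite(f"pics/wrist{t}.png",im2); np.save(f"/tmp/wrist{t}.npy",d2)
im3,d3=grab_frame("top"); cv2.imwrite(f"pics/top{t}.png",im3)
z=cv2.resize(im[85:240,245:380],(400,460),interpolation=cv2.INTER_CUBIC); w=cv2.resize(im2,(400,300)); z3=cv2.resize(im3[130:230,230:360],(400,300)) 
c=np.zeros((600,800,3),np.uint8); c[:460,:400]=z; c[:300,400:]=w; c[300:,400:]=z3; cv2.imwrite(f"pics/c{t}.png",c)
E
python3 look.py 12
```

```text
10.625 [-37.8  54.8  86.1] [ 0.4  0.9 -0.2] box F [0.3 0.9]
```

View pics/c12.png

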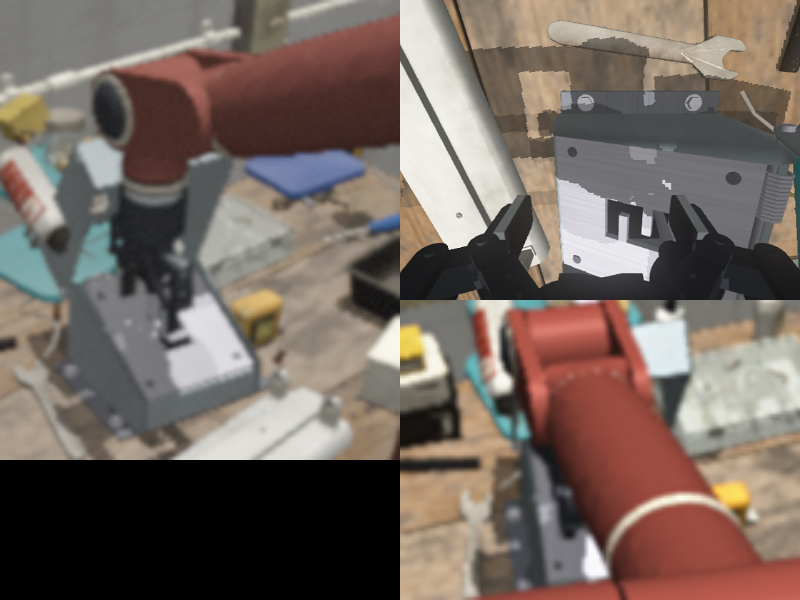

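>>> play_rows([
  [[0.0023, -0.0105, 0], 0],
  [[0.0007, -0.0204, 0], 0],
  [[-0.001, -0.0303, 0], 0],
  [[-0.0026, -0.0401, 0], 0],
  [[-0.0043, -0.05, 0], 0],
])

```text
time: 11.4
tool_pos: [0.5316, -0.0406, 0.0851]
tool_rot: [0.0, 0.763, 0.646, 0.0]
contact_force: [0.3, 1.6, 0.3]
gripper_width: 0.999
```

```bash
python3 look.py 13
```

```text
11.4 [-34.1   4.2  85.1] [0.3 1.6 0.3] box F [0.1 1.7]
```

View pics/c13.png

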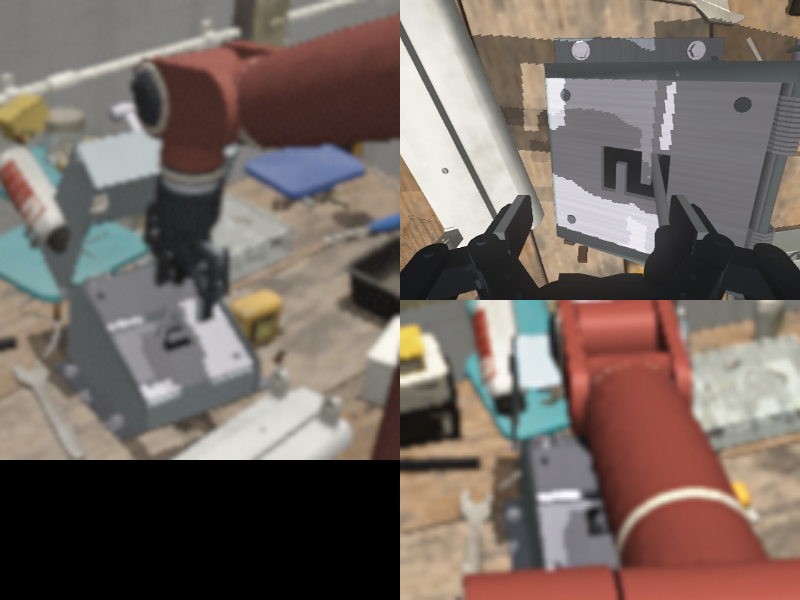

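>>> play_rows([
  [[-0.0008, -0.004, 0], 0],
  [[-0.0015, -0.008, 0], 0],
  [[-0.002, -0.012, 0], 0],
])

```text
time: 11.92
tool_pos: [0.5292, -0.0503, 0.0843]
tool_rot: [-0.002, 0.763, 0.647, 0.001]
contact_force: [2.7, 10.4, -2.4]
gripper_width: 1.0
```

```bash
python3 look.py 14
```

```text
11.925 [-34.9  -5.8  84.3] [ 2.7 10.4 -2.4] box F [ 1.  10.7]
```

View pics/wrist14.png

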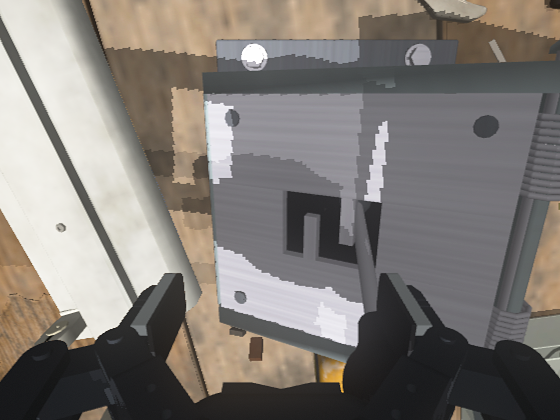

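>>> play_rows([
  [[-0.004, 0.0007, 0], 0],
  [[-0.008, 0.0013, 0], 0],
  [[-0.012, 0.002, 0], 0],
])

```text
time: 12.45
tool_pos: [0.5185, -0.0485, 0.085]
tool_rot: [-0.0, 0.763, 0.647, 0.002]
contact_force: [5.0, 5.1, -2.7]
gripper_width: 1.003
```

```bash
python3 look.py 15
```

```text
12.45 [-45.7  -5.7  85. ] [ 5.   5.1 -2.7] box F [4.1 5.9]
```

View pics/wrist15.png

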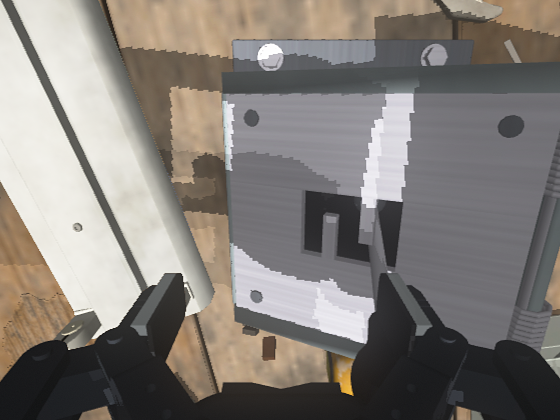

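>>> play_rows([
  [[-0.004, 0.0004, 0], 0],
  [[-0.008, 0.001, 0], 0],
  [[-0.012, 0.0016, 0], 0],
])

```text
time: 12.98
tool_pos: [0.5068, -0.0471, 0.0854]
tool_rot: [0.0, 0.763, 0.647, 0.002]
contact_force: [3.9, 4.7, -0.6]
gripper_width: 1.002
```

```bash
python3 look.py 16
```

```text
12.975 [-57.6  -6.3  85.4] [ 3.9  4.7 -0.6] box F [3.1 5.3]
```

View pics/wrist16.png

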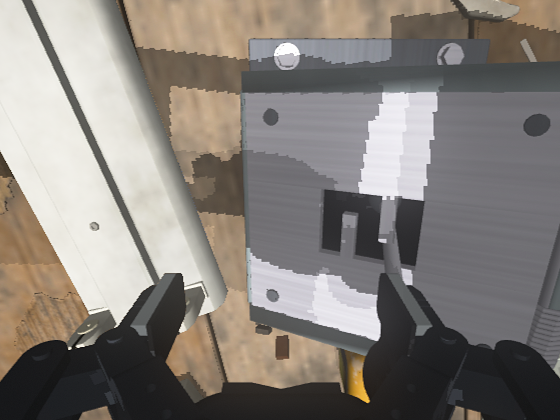

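View pics/c16.png

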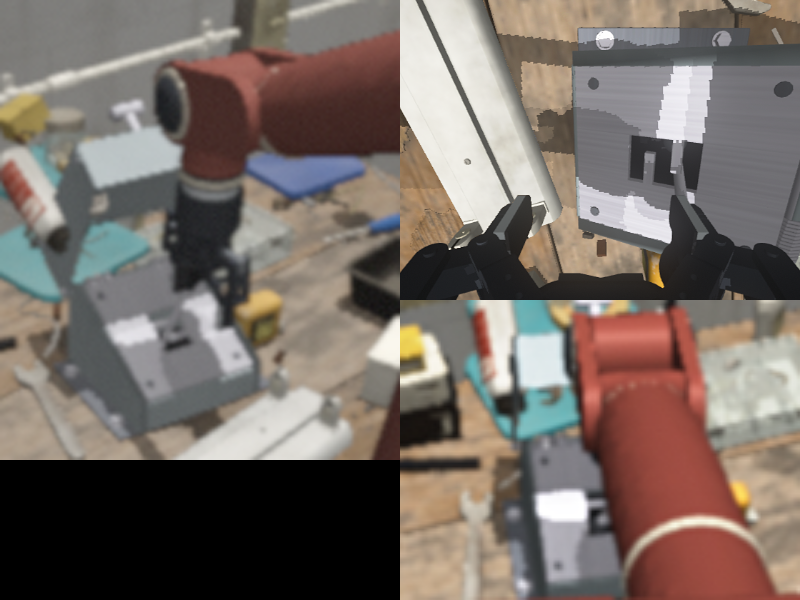

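>>> play_rows([
  [[-0.005, 0.0006, -0.002], 0],
  [[-0.01, 0.0014, -0.004], 0],
  [[-0.015, 0.0022, -0.005], 0],
  [[-0.02, 0.003, -0.006], 0],
  [[-0.023, 0.0035, -0.007], 0],
])

```text
time: 13.75
tool_pos: [0.4821, -0.0448, 0.0778]
tool_rot: [-0.0, 0.763, 0.646, -0.0]
contact_force: [0.5, 0.3, 0.2]
gripper_width: 0.998
```

```bash
python3 look.py 17
```

```text
13.75 [-82.3  -8.1  77.8] [0.5 0.3 0.2] box F [0.4 0.3]
```

View pics/wrist17.png

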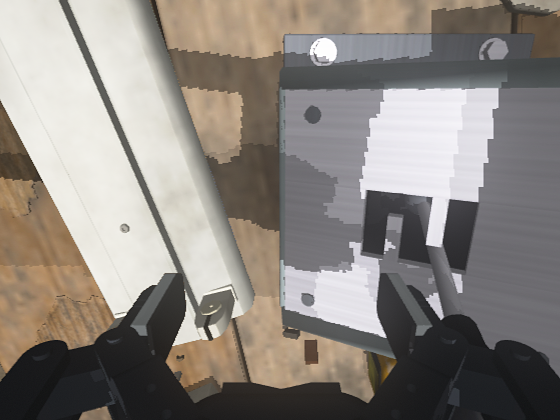

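```bash
cat > knob.py <<'E'
from hood import *
P0=np.array([.020,0,.020]);a=np.array([.906,0,.423]);n=np.array([-.423,0,.906])
def kp(f,s,L=.145): return P0+L*(-np.cos(s)*np.sin(f)*a+np.sin(s)*np.array([0,1,0])+np.cos(s)*np.cos(f)*n)
def fitlever(cams,guard=None):
    # fit lever (fore,side) to depth points: stem cylinder(4.5mm) + ball(17mm), for points above plate
    Q=[]
    for c,d in cams:
        b=tobox(pts(c,d)); m=(d>0)
        P=b[m]; h=(P-P0)@n
        k=(h>.078)&(h<.17)&(abs(P[:,1])<.075)&(P[:,0]>-.13)&(P[:,0]<.05)
        Q.append(P[k])
    Q=np.vstack(Q)
    best=[]
    for f in np.arange(-.4,.41,.01):
        for s in np.arange(-.28,.29,.01):
            K=kp(f,s); u=(K-P0)/.145
            r=Q-P0; t=r@u; dist=np.linalg.norm(r-t[:,None]*u,axis=1)
            e1=abs(np.linalg.norm(Q-K,axis=1)-.017)<.0025
            e2=(abs(dist-.0045)<.0025)&(t>.075)&(t<.128)
            inside=(np.linalg.norm(Q-K,axis=1)<.012).sum()
            best.append((e1.sum()+e2.sum()-2*inside,round(f,2),round(s,2),int(e1.sum()),int(e2.sum())))
    best.sort(reverse=True); return best[:4]
if __name__=="__main__":
    import sys
    t=sys.argv[1]
    for c in sys.argv[2:]:
        r=fitlever([(c,np.load(f"/tmp/{c}{t}.npy"))])
        print(c,r, np.round(kp(r[0][1],r[0][2])*1000,1))
E
cat > kw.py <<'E'
E
python3 - <<'E'
import numpy as np,re
# wrist depth saved but camera pose must be that of the picture: arm has not moved
import sys; sys.argv=["x"]
from knob import *
r=fitlever([("wrist",np.load("/tmp/wrist17.npy"))]); print(r,kp(r[0][1],r[0][2]))
r=fitlever([("side",np.load("/tmp/side17.npy"))]); print(r,kp(r[0][1],r[0][2]))
E
```

```text
[(np.int64(1836), np.float64(-0.13), np.float64(-0.04), 2314, 0), (np.int64(1800), np.float64(-0.13), np.float64(-0.03), 2318, 0), (np.int64(1794), np.float64(-0.12), np.float64(-0.05), 2274, 0), (np.int64(1786), np.float64(-0.24), np.float64(-0.2), 376, 1410)] [-0.02375239 -0.00579845  0.15810204]
[(np.int64(31), np.float64(-0.11), np.float64(-0.08), 31, 0), (np.int64(30), np.float64(-0.12), np.float64(-0.07), 30, 0), (np.int64(29), np.float64(-0.1), np.float64(-0.07), 33, 0), (np.int64(29), np.float64(-0.1), np.float64(-0.09), 31, 0)] [-0.02639386 -0.01158763  0.15687011]
```

View pics/c17.png

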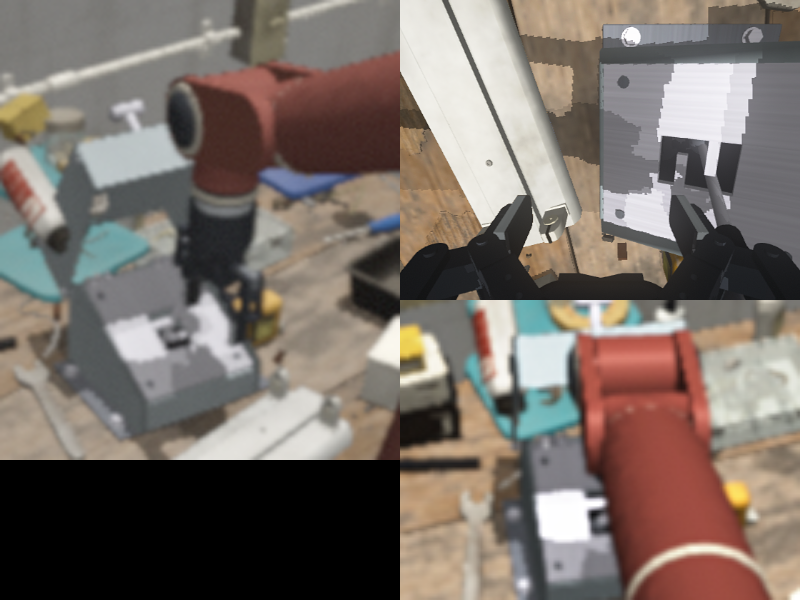

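>>> play_rows([
  [[0.002, 0.012, 0], 0],
  [[0.002, 0.0125, 0.004], 0],
  [[0.021, 0.0095, 0.005], 0],
  [[0.04, 0.006, 0.005], 0],
  [[0.051, 0.0045, 0.005], 0],
])

```text
time: 14.52
tool_pos: [0.5346, -0.0401, 0.0834]
tool_rot: [0.0, 0.763, 0.647, 0.0]
contact_force: [-0.0, -0.1, -0.9]
gripper_width: 1.001
```

```bash
python3 look.py 18; python3 knob.py 18 wrist
```

```text
14.525 [-31.3   5.1  83.4] [-0.  -0.1 -0.9] box F [-0.  -0.1]
wrist [(np.int64(2724), np.float64(-0.22), np.float64(-0.21), 1611, 1113), (np.int64(2698), np.float64(-0.21), np.float64(-0.21), 1557, 1141), (np.int64(2663), np.float64(-0.21), np.float64(-0.22), 1841, 822), (np.int64(2653), np.float64(-0.23), np.float64(-0.22), 1820, 833)] [-10.5 -30.2 158.5]
```

View pics/wrist18.png

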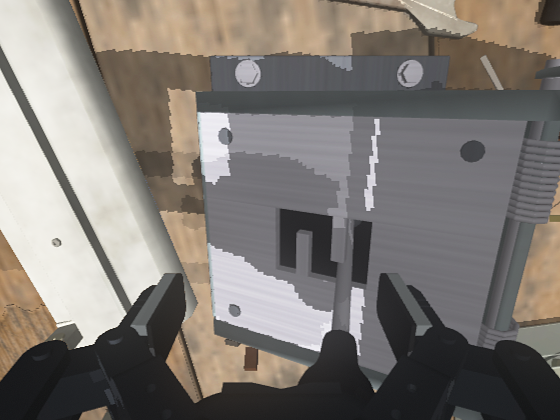

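>>> play_rows([
  [[-0.002, -0.0115, 0], 0],
  [[-0.004, -0.023, 0], 0],
  [[-0.006, -0.034, 0], 0],
  [[-0.0105, -0.0335, 0], 0],
  [[-0.016, -0.0325, 0], 0],
])

```text
time: 15.3
tool_pos: [0.5174, -0.073, 0.083]
tool_rot: [0.0, 0.763, 0.646, 0.0]
contact_force: [1.5, -0.6, -1.8]
gripper_width: 0.999
```

>>> play_rows([
  [[-0.006, 0.001, -0.001], 0],
  [[-0.012, 0.002, -0.002], 0],
  [[-0.018, 0.003, -0.003], 0],
  [[-0.022, 0.0037, -0.005], 0],
])

```text
time: 15.8
tool_pos: [0.4954, -0.0687, 0.0781]
tool_rot: [0.0, 0.763, 0.647, 0.0]
contact_force: [1.0, -0.4, 1.2]
gripper_width: 1.0
```

```bash
python3 look.py 19; python3 knob.py 19 wrist
```

```text
15.8 [-65.2 -29.5  78.1] [ 1.  -0.4  1.2] box F [ 1.1 -0.3]
wrist [(np.int64(7391), np.float64(0.0), np.float64(-0.23), 6703, 688), (np.int64(7289), np.float64(0.0), np.float64(-0.24), 6611, 678), (np.int64(7274), np.float64(-0.01), np.float64(-0.23), 6584, 690), (np.int64(7181), np.float64(0.01), np.float64(-0.23), 6493, 688)] [-39.7 -33.1 147.9]
```

View pics/wrist19.png

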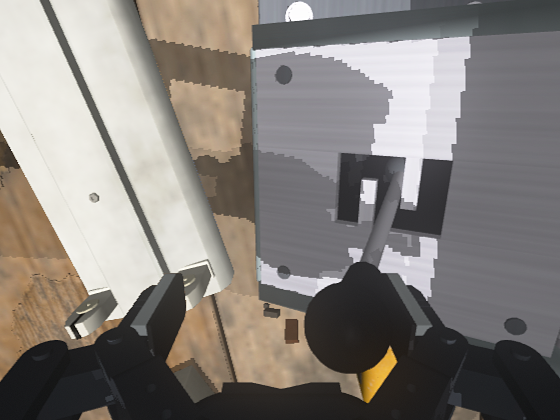

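>>> play_rows([
  [[0.012, -0.0035, 0.005], 0],
  [[0.024, -0.007, 0.009], 0],
  [[0.0245, -0.007, 0.009], 0],
])

```text
time: 16.32
tool_pos: [0.5217, -0.0765, 0.0879]
tool_rot: [0.001, 0.763, 0.646, 0.0]
contact_force: [0.4, -0.5, -0.5]
gripper_width: 1.002
```

>>> play_rows([
  [[0, 0, 0], 0],
  [[0, 0, 0], 0],
  [[0, 0, 0], 0],
  [[0, 0, 0], 0],
], grip=-1)

```text
time: 16.82
tool_pos: [0.5198, -0.0759, 0.087]
tool_rot: [-0.0, 0.763, 0.646, -0.0]
contact_force: [-1.3, 0.1, 1.7]
gripper_width: 0.37
```

```bash
python3 look.py 20; python3 knob.py 20 wrist
```

```text
16.825 [-39.9 -32.6  87. ] [-1.3  0.1  1.7] box F [-1.3 -0.1]
wrist [(np.int64(6378), np.float64(0.01), np.float64(-0.23), 5743, 635), (np.int64(6347), np.float64(0.0), np.float64(-0.23), 5712, 635), (np.int64(6317), np.float64(0.01), np.float64(-0.22), 5673, 644), (np.int64(6308), np.float64(0.02), np.float64(-0.23), 5678, 630)] [-41.  -33.1 147.3]
```

View pics/wrist20.png

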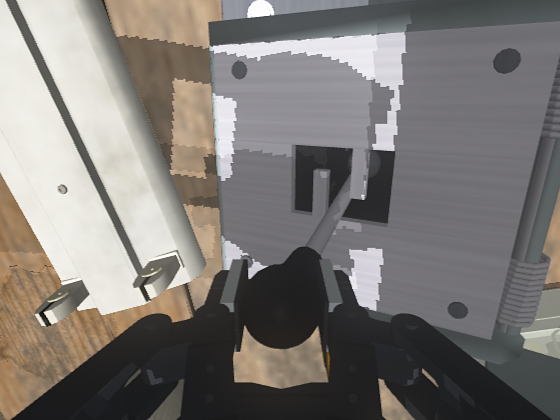

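>>> play_rows([
  [[0.002, 0.012, 0.001], 0],
  [[0.004, 0.0245, 0.002], 0],
  [[0.006, 0.037, 0.002], 0],
  [[0.008, 0.049, 0.001], 0],
  [[0.01, 0.06, 0], 0],
])

```text
time: 17.6
tool_pos: [0.5306, -0.0164, 0.0876]
tool_rot: [0.001, 0.763, 0.646, -0.0]
contact_force: [-0.9, -3.8, -0.9]
gripper_width: 0.369
```

```bash
python3 look.py 21; python3 knob.py 21 wrist
```

```text
17.6 [-39.2  27.9  87.6] [-0.9 -3.8 -0.9] box F [-0.3 -3.9]
wrist [(np.int64(5827), np.float64(0.0), np.float64(0.17), 5803, 24), (np.int64(5826), np.float64(-0.01), np.float64(0.17), 5802, 24), (np.int64(5812), np.float64(0.01), np.float64(0.17), 5788, 24), (np.int64(5802), np.float64(0.0), np.float64(0.16), 5778, 24)] [-40.5  24.5 149.5]
```

View pics/wrist21.png

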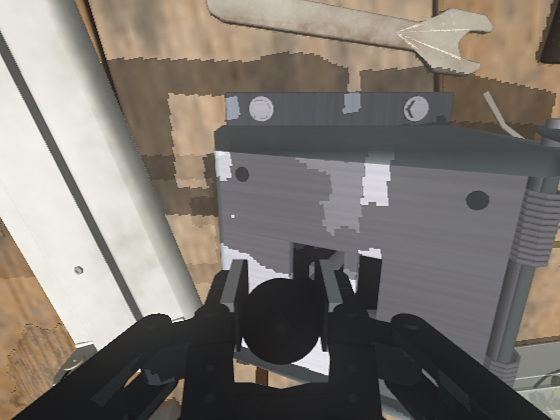

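>>> play_rows([
  [[0.0005, 0.003, 0], 0],
  [[0.001, 0.005, 0], 0],
])

```text
time: 18.0
tool_pos: [0.5312, -0.0116, 0.0866]
tool_rot: [0.001, 0.763, 0.646, -0.0]
contact_force: [1.5, -4.6, -2.2]
gripper_width: 0.365
```

>>> play_rows([
  [[0, 0, 0], 0],
  [[0, 0, 0.006], 0],
  [[0, 0, 0.011], 0],
  [[0, 0, 0.011], 0],
], grip=0.1)

```text
time: 18.5
tool_pos: [0.5317, -0.0109, 0.099]
tool_rot: [0.0, 0.763, 0.646, 0.001]
contact_force: [-0.7, 0.1, 0.3]
gripper_width: 0.549
```

>>> play_rows([
  [[0, 0, 0], 0],
  [[0, 0, 0], 0],
  [[0, 0, 0], 0],
], grip=-1)

```text
time: 18.88
tool_pos: [0.5312, -0.0108, 0.0985]
tool_rot: [-0.0, 0.763, 0.646, 0.0]
contact_force: [-2.7, 1.2, 4.6]
gripper_width: 0.365
```

```bash
python3 look.py 22; python3 knob.py 22 wrist
```

```text
18.875 [-39.5  33.5  98.5] [-2.7  1.2  4.6] box F [-2.9  0.8]
wrist [(np.int64(4837), np.float64(0.0), np.float64(0.2), 4807, 30), (np.int64(4827), np.float64(0.01), np.float64(0.2), 4797, 30), (np.int64(4818), np.float64(-0.01), np.float64(0.2), 4788, 30), (np.int64(4812), np.float64(0.0), np.float64(0.19), 4782, 30)] [-40.1  28.8 148.8]
```

View pics/c22.png

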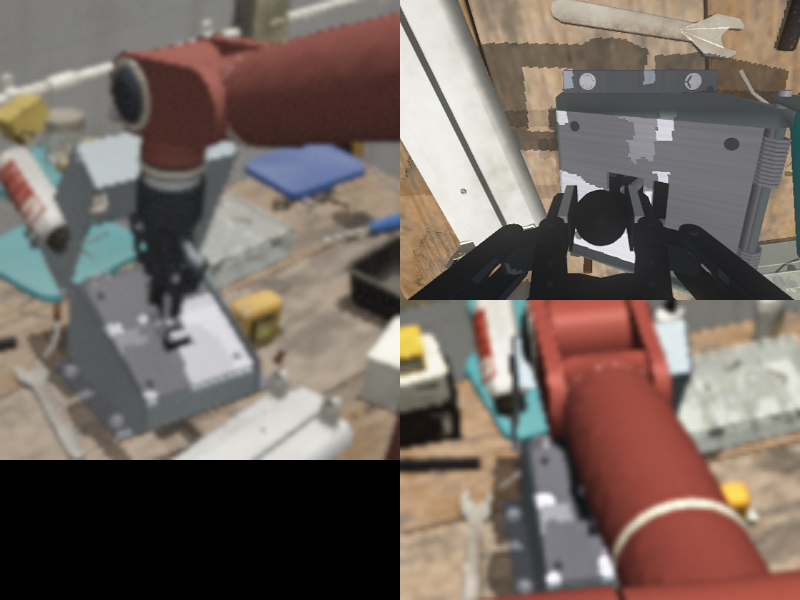

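>>> play_rows([
  [[-0.01, 0.0014, -0.0045], 0],
  [[-0.02, 0.003, -0.0105], 0],
  [[-0.029, 0.0045, -0.0175], 0],
  [[-0.037, 0.006, -0.025], 0],
  [[-0.039, 0.0063, -0.027], 0],
])

```text
time: 19.65
tool_pos: [0.4928, -0.0048, 0.0703]
tool_rot: [0.001, 0.763, 0.647, 0.001]
contact_force: [5.7, 0.1, 1.1]
gripper_width: 0.359
```

```bash
python3 look.py 23; python3 knob.py 23 wrist side
```

```text
19.65 [-78.3  33.1  70.3] [5.7 0.1 1.1] box F [5.6 1. ]
wrist [(np.int64(5071), np.float64(0.33), np.float64(0.2), 4896, 175), (np.int64(5067), np.float64(0.34), np.float64(0.2), 4892, 175), (np.int64(5057), np.float64(0.33), np.float64(0.19), 4882, 175), (np.int64(5037), np.float64(0.34), np.float64(0.19), 4862, 175)] [-78.6  28.8 122.3]
side [(np.int64(33), np.float64(0.33), np.float64(0.18), 28, 5), (np.int64(33), np.float64(0.32), np.float64(0.18), 28, 5), (np.int64(33), np.float64(0.07), np.float64(0.19), 33, 0), (np.int64(32), np.float64(0.33), np.float64(0.17), 27, 5)] [-79.   26.  122.7]
```

View pics/c23.png

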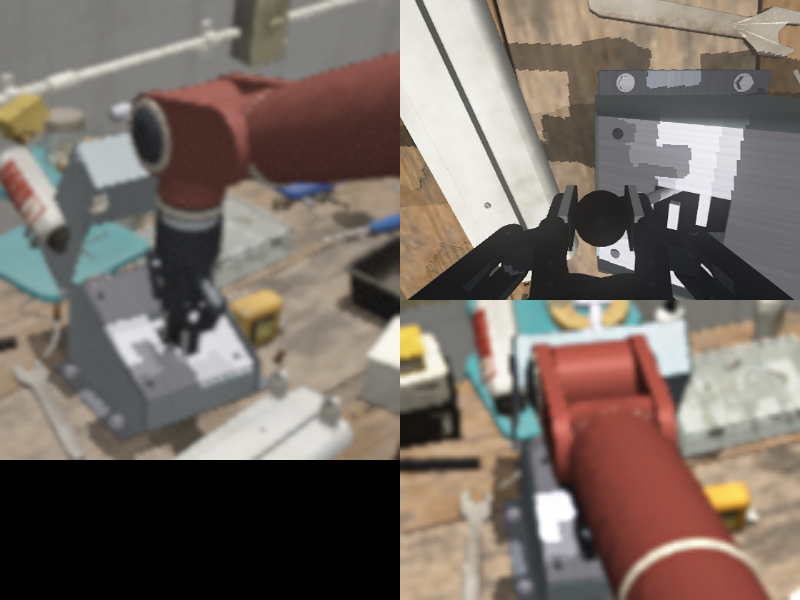

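>>> play_rows([
  [[-0.002, -0.0125, 0.0005], 0],
  [[-0.004, -0.025, 0.0015], 0],
  [[-0.006, -0.0375, 0.0015], 0],
  [[-0.008, -0.05, 0.001], 0],
  [[-0.0105, -0.062, 0], 0],
])

```text
time: 20.42
tool_pos: [0.483, -0.0663, 0.0709]
tool_rot: [0.001, 0.763, 0.646, 0.002]
contact_force: [10.7, 5.8, -5.4]
gripper_width: 0.361
```

```bash
python3 look.py 24; python3 knob.py 24 wrist side
```

```text
20.425 [-77.8 -29.2  70.9] [10.7  5.8 -5.4] box F [9.6 7.5]
wrist [(np.int64(5773), np.float64(0.33), np.float64(-0.19), 5103, 670), (np.int64(5771), np.float64(0.34), np.float64(-0.19), 5104, 667), (np.int64(5735), np.float64(0.34), np.float64(-0.18), 5058, 677), (np.int64(5673), np.float64(0.33), np.float64(-0.18), 4978, 695)] [-78.8 -27.4 122.5]
side [(np.int64(54), np.float64(0.33), np.float64(-0.2), 43, 11), (np.int64(54), np.float64(0.32), np.float64(-0.21), 44, 10), (np.int64(52), np.float64(0.33), np.float64(-0.21), 42, 10), (np.int64(51), np.float64(0.34), np.float64(-0.2), 38, 13)] [-78.6 -28.8 122.3]
```

View pics/c24.png

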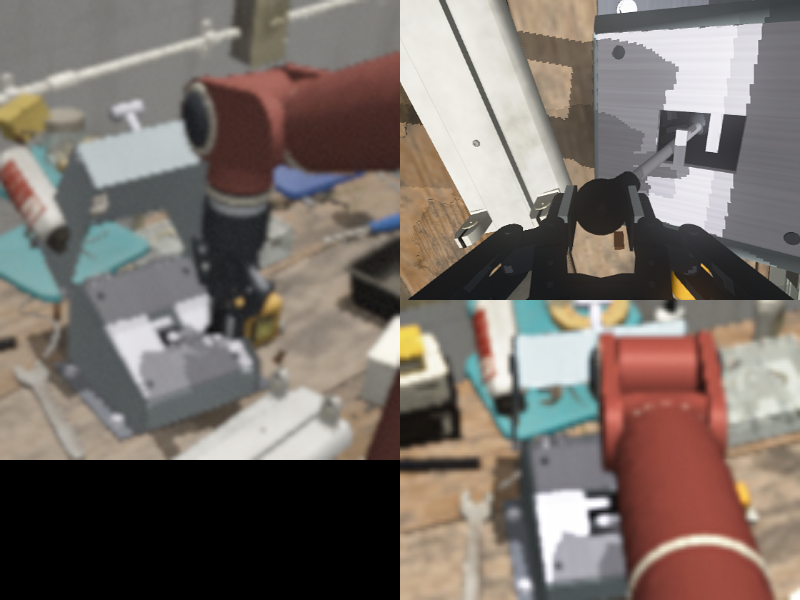

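>>> play_rows([
  [[0.001, -0.002, 0], 0],
  [[0.0015, -0.005, 0], 0],
  [[0.0015, -0.005, 0], 0],
])

```text
time: 20.95
tool_pos: [0.4827, -0.0702, 0.0701]
tool_rot: [-0.002, 0.763, 0.646, 0.001]
contact_force: [3.0, 5.2, 1.5]
gripper_width: 0.363
```

>>> play_rows([
  [[0, 0, 0], 0],
  [[0, 0, 0], 0],
  [[0, 0, 0], 0],
  [[0, 0, 0], 0],
], grip=1)

```text
time: 21.45
tool_pos: [0.4827, -0.0717, 0.0707]
tool_rot: [-0.0, 0.763, 0.646, -0.0]
contact_force: [0.1, 0.5, -0.1]
gripper_width: 0.997
```

```bash
python3 look.py 25; python3 knob.py 25 wrist side
```

```text
21.45 [-77.2 -34.6  70.7] [ 0.1  0.5 -0.1] box F [-0.   0.5]
wrist [(np.int64(5537), np.float64(0.33), np.float64(-0.22), 4852, 685), (np.int64(5533), np.float64(0.34), np.float64(-0.22), 4852, 681), (np.int64(5516), np.float64(0.33), np.float64(-0.23), 4833, 683), (np.int64(5429), np.float64(0.34), np.float64(-0.23), 4767, 662)] [-78.2 -31.6 121.9]
side [(np.int64(76), np.float64(0.35), np.float64(-0.23), 65, 13), (np.int64(75), np.float64(0.34), np.float64(-0.23), 63, 14), (np.int64(73), np.float64(0.35), np.float64(-0.22), 62, 15), (np.int64(70), np.float64(0.34), np.float64(-0.22), 57, 15)] [-80.  -33.1 119.7]
```

View pics/wrist25.png

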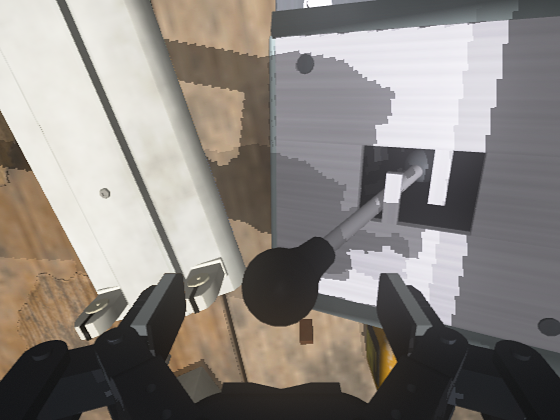

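>>> play_rows([
  [[0, 0, 0.03], 0],
  [[-0.003, 0, 0.07], 0],
  [[-0.03, 0.005, 0.11], 0],
  [[-0.08, 0.01, 0.13], 0],
  [[-0.12, 0.015, 0.13], 0],
])

```text
time: 22.22
tool_pos: [0.3629, -0.0568, 0.2036]
tool_rot: [0.002, 0.763, 0.647, 0.001]
contact_force: [-1.0, -0.3, 0.2]
gripper_width: 1.0
```

>>> play_rows([
  [[-0.01, -0.05, 0.02], 0],
  [[-0.02, -0.1, 0.02], 0],
  [[-0.02, -0.15, 0.02], 0],
  [[-0.02, -0.2, 0.02], 0],
  [[-0.02, -0.2, 0.02], 0],
])

```text
time: 22.85
tool_pos: [0.3424, -0.2589, 0.2207]
tool_rot: [-0.001, 0.764, 0.645, -0.0]
contact_force: [-0.1, 0.0, -0.7]
gripper_width: 0.998
```

```bash
python3 look.py 26; python3 knob.py 26 side; python3 - <<'E'
from hood import *
r,b,d=hoodang("side","27"); print(r)
m=(d>0)&(abs(b[...,1])<.09)&(b[...,0]>-.02)&(b[...,0]<.1)&(b[...,2]>.284)&(b[...,2]<.29); print("panel edge x",np.percentile(b[m][:,0],[5,50]))
for cam in ["side","top"]:
    _,d=grab_frame(cam); p=pts(cam,d)
    for n in ["spanner","rule","jar","carton","white_box"]:
        for q in outline_of(cam,n)[:1]:
            P=p[q["region"]&(d>0)]; print(cam,n,round(q["confidence"],2),np.round(np.median(P,0),3))
im=cv2.imread("pics/side26.png"); cv2.imwrite("pics/side26z.png",cv2.resize(im[105:260,225:385],None,fx=5,fy=3.8,interpolation=cv2.INTER_CUBIC))
E
```

```text
22.85 [-184.5 -242.5  220.7] [-0.1  0.  -0.7] box F [-0.1 -0. ]
side [(np.int64(64), np.float64(0.34), np.float64(-0.23), 57, 17), (np.int64(64), np.float64(0.33), np.float64(-0.23), 59, 17), (np.int64(62), np.float64(0.33), np.float64(-0.24), 55, 13), (np.int64(61), np.float64(0.35), np.float64(-0.23), 53, 18)] [-79.  -33.1 120.7]
(1.01, 130)
panel edge x [0.01080337 0.01529678]
side spanner 0.74 [0.605 0.1   0.008]
side rule 0.74 [ 0.537 -0.196  0.054]
side jar 0.88 [0.464 0.366 0.074]
side carton 0.84 [0.545 0.471 0.049]
top spanner 0.65 [0.603 0.099 0.009]
top jar 0.64 [0.468 0.356 0.08 ]
top carton 0.82 [0.549 0.463 0.049]
top white_box 0.95 [ 0.35  -0.272  0.064]
```

View pics/side26z.png

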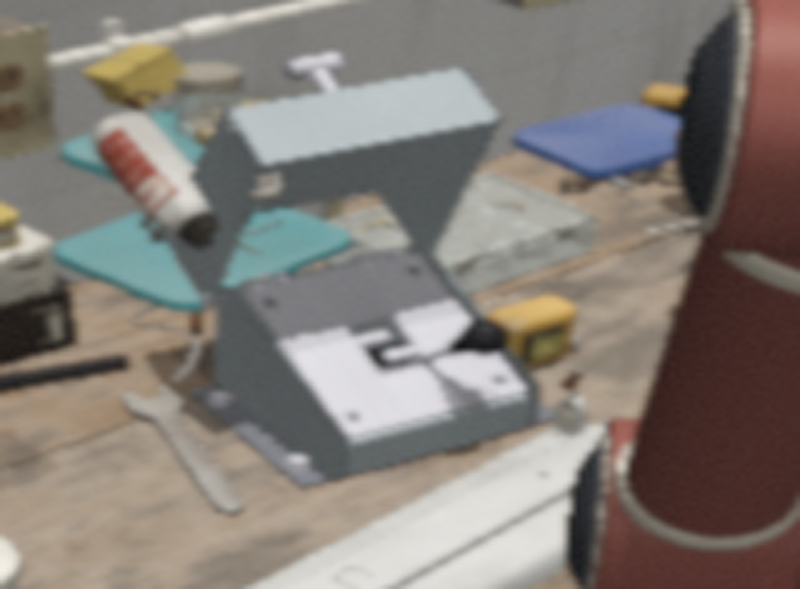

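```bash
python3 -c "
from plant import ticket; print(ticket.job_done())"
```

```text
the job is handed in; nothing more can be done
None
```

The hood is up on its springs, the lever is at the right-hand end of the row nearest you, and nothing is touching either. I handed the job in at about 23 s of the 58 s.

**Hood:** I raised it by its T-handle, pushing the handle up along its arc with the tool upright, because the moves offer no lean. It was past balance at 0.67 rad, and the springs took it the rest of the way. The last check reads about 1.01 rad against the 1.05 stop. Its front panel's lower edge is 11–15 mm from the box's centre, where the task puts it (about 12 mm) when fully up.

**Lever:**
- **Far row:** one finger pushed the lever to the right end of the row, then started pulling it towards the middle row.
- **Slip:** the finger slipped off the knob once during that pull. I re-hooked it from behind and finished the move.
- **Middle and near rows:** I gripped the knob, took it through both rows and released it. After backing off, the fit to the side camera gives fore about 0.34 and side about -0.23, which is inside the near row's right end.

**Checks that disagreed:**
- **Fingertip offset:** the fingertips really end about 37 mm short of the reported tool position. I found this by touching the handle and planned around it.
- **Loose things:** the tape measure, jar and carton read the same as at the start, to within a few mm. The spanner's and white box's readings shifted by 10–15 mm. I put that down to how much of each was visible, since no move went near them, but I did not check it further.

The largest force I read was about 16 N, but I only saw readings at the end of each call.

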